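# Book a delivery of spectacle cases into stock

## Robot

A 6-joint arm with a two-finger parallel gripper is mounted at the origin on the work surface. World frame = base frame: x ahead of the robot, y to its left, z up, the work surface at z = 0. Lengths are in m, angles in degrees, forces in N, time in s.
With the tool pointing down it reaches from about 0.4 to 0.825 m from the base axis. Payload 7 kg.
Tool frame: the origin (TCP) lies midway between the tips of the shut fingers; the grasp point (between the pads) lies r.grasp_offset behind it (r.grasp_offset is the distance from the TCP to the grasp point, in m); z points along the fingers, y is the direction in which the jaws open and shut (so a half turn about z gives the same grasp; the last joint's range is limited). The gripper opens to 88 mm and grips with 3 to 60 N. Pads are 19 mm wide; open, the fingers measure 130 mm over their backs; the gripper's body (78 mm by 193 mm) begins 47 mm behind the grasp point.
Start: joints at [92.252, 20.546, 0.682, 0, -70.136, -16.507], TCP at [0.166, 0.654, 0.227] pointing down, gripper open.
Joint ranges: [-176.03, 176.03], [-82.01, 121.73], [-58.28, 71.71], [-173.87, 95.51], [-174.79, -0.11], [-173.66, 173.66]. Speed limits (degrees/s): [136.94, 136.94, 172.46, 180, 180, 180].

## Interface

Orientations are given as [roll, pitch, yaw] about the fixed x, y, z axes, in that order (R = Rz(yaw) Ry(pitch) Rx(roll)).
In Python, from plant import status, imaging, r gives the robot as it stands.
- The arm moves only by the tool apply_moves, never from a script. Its argument "moves" is a list of rows, each a list of 6 numbers: the shift along the tool's x, y, z in units of 200 mm (1.0 is 200 mm), then the turn, a rotation vector about the tool's x, y, z in units of 90 degrees (1.0 is 90 degrees). In form: [[tx, ty, tz, rx, ry, rz], ...]. A call has 1 to 12 rows; each row is the pose to reach, as a shift and turn from the pose measured when the call began, along the tool's axes at that moment; what a row does not reach only later rows make up. A row lasts 1/8 s, in which the tool goes at most 62.5 mm and 10.7 degrees, less where a joint would pass 70% of its speed; a pose out of reach is approached as far as the arm can. A call with a number of a shift or a turn outside -1 to 1 is refused whole. A call with a gripper value outside its range is refused whole. "hand" is the closure, from -1 (fully open) to 1 (shut), set as the call begins (left out, the last holds). The fingers move at their own pace and stop on an object; "grip_force" is the grip in N (left out, the last holds). Time passes only in rows, so rows that repeat a pose let the fingers close. It gives the time, the measured TCP pose, the force and the opening at its end, in the units of the state.
- status.get_state(): the state, without advancing time (a new reading comes with each control period).
- imaging.capture(name): name is "scene" or "top"; returns (picture, depth): 420x560x3 uint8, blue, green, red; 420x560 float32, m along the optical axis (not along the pixel's ray), 0 where there is no reading.
- imaging.camera_info(name): a dict with "fx", "fy", "cx", "cy" (pixels), "T" (4x4, takes a point from camera to world coordinates). Camera axes: x right, y up, looking along -z (the intrinsics and any distortion apply to the point x, -y, -z); pixel columns grow to the right and rows downward; lengths in m; the calibration is good to about 2 mm. A picture is of the moment at which its call begins. camera_info takes no time and is no camera call.
- r.close_job(): hands the job in, once; it reports no verdict.
The state is a dict: "time_s": time; "joints": joint angles; "qd": joint speeds; "joint_torque": joint torques, N m; "tcp_pos": TCP position; "eef_rot": TCP orientation; "contact_force": force on the tool from outside, world axes, zero at the start; "moment": the same for the moment, N m; "gripper_width": finger opening in m.
Only numpy, scipy, OpenCV 4.12 (cv2) and the standard library are available. Lean on these libraries where they do the work, as an engineer would, in place of code of your own. Each camera call takes 0.05 s, during which the arm holds its last target.

## Task

Book in the spectacle cases that have come in: wake the till with the white key, then start a delivery with the yellow key. With the scanner in hand, aim its beam down at the middle of each case's label from about 8 cm away and hold it steady for a second, in the order tan, blue, pink, dark grey (two or three of these have come); then put the scanner back on its stand as it was, set the cases down (do not drop them) flat and label up on the floor of the white tray, and when all that is done press the green key to save. Press one key at a time, never the red one, and leave the spray bottle, bowl and mug where they are.

Things in the scene. Friction and masses are not known exactly. Their poses are not given: they have to be found in the camera images.
- case_tan: tan closed hard spectacle case, 140 x 52 x 40 mm (x, y, z), about 0.15 kg, edges rounded 9 mm; origin at the centre of its underside, x along its length, z up. May be absent. A white barcode label 46 x 30 mm lies on its top, 35 mm from the middle towards +x
- label_tan (a point): centre of the white barcode label on top of the tan case, 35 mm along the case's +x from its middle, 40 mm above its underside; axes as the case's, z out of the label
- case_blue: blue closed hard spectacle case, 140 x 52 x 40 mm (x, y, z), about 0.15 kg, edges rounded 9 mm; origin at the centre of its underside, x along its length, z up. May be absent. A white barcode label 46 x 30 mm lies on its top, 35 mm from the middle towards +x
- label_blue (a point): centre of the white barcode label on top of the blue case, 35 mm along the case's +x from its middle, 40 mm above its underside; axes as the case's, z out of the label
- case_pink: pink closed hard spectacle case, 140 x 52 x 40 mm (x, y, z), about 0.15 kg, edges rounded 9 mm; origin at the centre of its underside, x along its length, z up. May be absent. A white barcode label 46 x 30 mm lies on its top, 35 mm from the middle towards +x
- label_pink (a point): centre of the white barcode label on top of the pink case, 35 mm along the case's +x from its middle, 40 mm above its underside; axes as the case's, z out of the label
- case_grey: dark grey closed hard spectacle case, 140 x 52 x 40 mm (x, y, z), about 0.15 kg, edges rounded 9 mm; origin at the centre of its underside, x along its length, z up. May be absent. A white barcode label 46 x 30 mm lies on its top, 35 mm from the middle towards +x
- label_grey (a point): centre of the white barcode label on top of the dark grey case, 35 mm along the case's +x from its middle, 40 mm above its underside; axes as the case's, z out of the label
- scanner: barcode scanner, 0.22 kg: black bar handle along its x (x = -100 to +65 mm), 34 mm wide, 38 tall, and a yellow head (60 x 44 x 40 mm) at the +x end pointing 45 degrees down and forward, reaching x = 115 mm and 23 mm below the handle. Origin under the handle at the centre of mass, z up; grip there across the 34 mm, about 24 mm above the underside
- window (a point): centre of the dark red scan window on the front face of the scanner's head, at (101, 0, -9) mm from the scanner's origin; this point's x axis is the scan beam, leaving the window 45 degrees down and forward (half-way between the scanner's +x and -z), its y is the scanner's y
- stand: fixed grey scanner stand, 135 x 70 mm, 55 tall, origin on the counter under it. The handle lies on its top along x, scanner origin right above the stand's, head over the +x end, between black cheeks 12 mm tall, 44 apart at x = -90 to -54 and 31 to 41 mm; free on both sides between them, where it is gripped
- tray: fixed white open stock tray, 200 x 300 mm outside (x, y), 24 mm tall, walls 6 mm, floor 6 mm thick; origin under its centre. Three cases fit side by side, lengthwise along its x, about 85 mm apart
- panel: fixed till panel, 150 x 150 mm, 20 mm tall, with four round spring keys in black housings in a 68 mm square on it; which key is in which corner varies. Origin under its centre
- key_white (a joint): travel of the white key (wake), 0 up to 0.007 m fully down; fully down takes 4 N, it springs back
- key_white_top (a point): middle of the top of the white key, 34 mm across, pressed straight down
- key_yellow (a joint): travel of the yellow key (start), 0 up to 0.007 m fully down; fully down takes 4 N, it springs back
- key_yellow_top (a point): middle of the top of the yellow key, 34 mm across, pressed straight down
- key_green (a joint): travel of the green key (save), 0 up to 0.007 m fully down; fully down takes 4 N, it springs back
- key_green_top (a point): middle of the top of the green key, 34 mm across, pressed straight down
- key_red (a joint): travel of the red key (cancel), 0 up to 0.007 m fully down; fully down takes 4 N, it springs back
- key_red_top (a point): middle of the top of the red key, 34 mm across, pressed straight down
- spray: clear lens-spray bottle, 48 mm across, 130 mm tall, origin under it; leave it alone
- bowl: yellow bowl, 90 mm across, 40 mm tall, origin under it; leave it alone
- mug: white mug, 76 mm across and a handle, 85 mm tall, origin under it; leave it alone

How it is judged (in metres and radians):
On the way, in this order (a step that is already met when the one before it is completed fails the run):
1. the white key is pressed alone (past 4.5 mm) (value of joint key_white above 0.0045 m and value of joint each of key_yellow, key_green, key_red below 0.002 m), for 0.05 s.
2. then the yellow key is pressed alone (past 4.5 mm) (value of joint key_yellow above 0.0045 m and value of joint each of key_white, key_green, key_red below 0.002 m), for 0.05 s.
3. the held scanner's beam meets the tan case's label within 15 mm of its middle, from above at 40 to 130 mm, at most 63 degrees off square, and stays so for 0.8 s (x of label_tan in the frame of window between 0.04 and 0.13 m and y of label_tan in the frame of window between -0.015 and 0.015 m and z of label_tan in the frame of window between -0.015 and 0.015 m and angle between the x axis of window and the z axis of case_tan, either way round below 1.1 rad and z of window in the frame of label_tan above 0.02 m), for 0.8 s.
4. the held scanner's beam meets the blue case's label within 15 mm of its middle, from above at 40 to 130 mm, at most 63 degrees off square, and stays so for 0.8 s (x of label_blue in the frame of window between 0.04 and 0.13 m and y of label_blue in the frame of window between -0.015 and 0.015 m and z of label_blue in the frame of window between -0.015 and 0.015 m and angle between the x axis of window and the z axis of case_blue, either way round below 1.1 rad and z of window in the frame of label_blue above 0.02 m), for 0.8 s.
5. the held scanner's beam meets the pink case's label within 15 mm of its middle, from above at 40 to 130 mm, at most 63 degrees off square, and stays so for 0.8 s (x of label_pink in the frame of window between 0.04 and 0.13 m and y of label_pink in the frame of window between -0.015 and 0.015 m and z of label_pink in the frame of window between -0.015 and 0.015 m and angle between the x axis of window and the z axis of case_pink, either way round below 1.1 rad and z of window in the frame of label_pink above 0.02 m), for 0.8 s.
6. the held scanner's beam meets the grey case's label within 15 mm of its middle, from above at 40 to 130 mm, at most 63 degrees off square, and stays so for 0.8 s (x of label_grey in the frame of window between 0.04 and 0.13 m and y of label_grey in the frame of window between -0.015 and 0.015 m and z of label_grey in the frame of window between -0.015 and 0.015 m and angle between the x axis of window and the z axis of case_grey, either way round below 1.1 rad and z of window in the frame of label_grey above 0.02 m), for 0.8 s.
7. all cases lie in the tray and the scanner is back on its stand (x of case_tan in the frame of tray between -0.085 and 0.085 m and y of case_tan in the frame of tray between -0.135 and 0.135 m and z of each of case_tan, case_blue, case_pink, case_grey in the frame of tray below 0.015 m and angle between each of case_tan, case_blue, case_pink, case_grey, scanner's own z axis and vertical below 0.12 rad and linear speed of each of case_tan, case_blue, case_pink, case_grey, scanner below 0.03 m/s and x of case_blue in the frame of tray between -0.085 and 0.085 m and y of case_blue in the frame of tray between -0.135 and 0.135 m and x of case_pink in the frame of tray between -0.085 and 0.085 m and y of case_pink in the frame of tray between -0.135 and 0.135 m and x of case_grey in the frame of tray between -0.085 and 0.085 m and y of case_grey in the frame of tray between -0.135 and 0.135 m and x of scanner in the frame of stand between -0.025 and 0.025 m and y of scanner in the frame of stand between -0.01 and 0.01 m and z of scanner in the frame of stand between 0.045 and 0.062 m and angle between the x axis of scanner and the x axis of stand, either way round below 0.2 rad and x of window in the frame of stand between 0.05 and 0.15 m), for 0.2 s.
8. then the green key is pressed alone (past 4.5 mm) (value of joint key_green above 0.0045 m and value of joint each of key_white, key_yellow, key_red below 0.002 m), for 0.05 s.
At the end, for the whole second after the job is handed in: Every case that came lies level (within 7 degrees), label up, at rest on the tray's floor with its middle inside the tray; the scanner lies level at rest on its stand, head over the stand's head end, within 25 mm lengthwise, 10 mm sideways and 11 degrees; all keys are up (all of step 7 and value of joint each of key_white, key_yellow, key_green, key_red below 0.002 m); the robot touches nothing.
It fails at once if the red key is pressed (value of joint key_red above 0.0035 m).
It fails at once if the spray bottle, bowl or mug is moved more than 30 mm (distance of any of spray, bowl, mug from where it was at the start of the episode above 0.03 m).
It fails at once if a case is let go with its underside more than 55 mm above the counter (dropped) ((height (world z) of case_tan above 0.055 m and contact force between the fingers and case_tan below 0.05 N) or (height (world z) of case_blue above 0.055 m and contact force between the fingers and case_blue below 0.05 N) or (height (world z) of case_pink above 0.055 m and contact force between the fingers and case_pink below 0.05 N) or (height (world z) of case_grey above 0.055 m and contact force between the fingers and case_grey below 0.05 N)).
Of case_tan, case_blue, case_pink, case_grey only 2 to 3 are there at a start; the rules pass over those that are not, and their reading is None.
At some moment in a run one of case_tan, case_blue, case_pink, case_grey may be knocked a few centimetres aside while the robot is not near it.
It also fails if it takes over 210 s, if anything falls off the work surface, if the arm or the gripper's body presses on something with over 40 N, if the wrist force passes 120 N, or if a joint passes its speed limit or range.

## Working session

There is one attempt and no reset: what is moved stays moved. The work goes in short steps, Python scripts to look and compute and a tool call to move; the robot and the scene stay as the last step left them, time stands still between calls to the robot, and variables do not carry over. Pictures are saved under pics/ and viewed, and the job is handed in when it is done.

Besides the shell and the picture viewer there is one more tool, called after ">>>" by a JSON object that holds its "method" and its "body". apply_moves: Moves the arm, as the interface text tells. Its arguments: {"type":"object","properties":{"moves":{"type":"array","items":{"type":"array","items":{"type":"number"}}},"hand":{"type":"number"},"grip_force":{"type":"number"}},"required":["moves"]}

```bash
ls -la; mkdir -p pics
python3 - <<'E'
from plant import status, imaging, r
import cv2,numpy as np
print(status.get_state(), r.grasp_offset)
for n in("scene","top"):
    p,d=imaging.capture(n); cv2.imwrite(f"pics/{n}0.png",p); np.save(f"pics/{n}0d.npy",d)
    print(n,imaging.camera_info(n), (d>0).mean())
E
```

```text
total 12
drwxr-xr-x  3 agent agent 4096 Dec  7 03:46 .
drwxr-xr-x 23 root  root  4096 Dec  7 03:46 ..
drwxr-xr-x  2 agent agent 4096 Dec  7 03:46 pics
{'time_s': 0.0, 'joints': array([ 9.22523937e+01,  2.05926569e+01,  6.34471497e-01, -2.09148844e-02,
       -7.01355902e+01, -1.65073951e+01]), 'qd': array([-0.09137227, -0.04001205, -0.01116953,  0.07994898, -0.031314  ,
       -0.06228573]), 'joint_torque': array([-1.03747429e-04, -5.82715166e+01,  2.93062019e+01,  6.99736163e+00,
        6.87495005e-03, -1.51219219e-04]), 'tcp_pos': array([0.16610539, 0.65374352, 0.2256117 ]), 'eef_rot': array([ 1.79904503e+02, -7.79715142e-03, -1.42621179e+01]), 'contact_force': array([ 0.45587087, -0.63936126,  0.57735587]), 'moment': array([ 0.00921056,  0.04444739, -0.00381513]), 'gripper_width': 0.08777125836050802} 0.0188
scene {'fx': 402.6638325999238, 'fy': 402.6638325999238, 'cx': 278.3853209099335, 'cy': 204.21491481291108, 'T': array([[ 0.08019027, -0.64396476,  0.76084092,  1.36845151],
       [ 0.99654799,  0.06824729, -0.04726954, -0.08251506],
       [-0.02148542,  0.76200505,  0.64721456,  0.76320845],
       [ 0.        ,  0.        ,  0.        ,  1.        ]])} 0.9961904761904762
top {'fx': 517.5906594491114, 'fy': 517.5906594491114, 'cx': 276.35401074031256, 'cy': 202.6052121172886, 'T': array([[-0.0217753 ,  0.98494657, -0.17148204,  0.31328793],
       [-0.99967045, -0.02378308, -0.00966245, -0.02167014],
       [-0.01359537,  0.17121513,  0.98513986,  1.29254146],
       [ 0.        ,  0.        ,  0.        ,  1.        ]])} 0.9961054421768708
```

View pics/scene0.png

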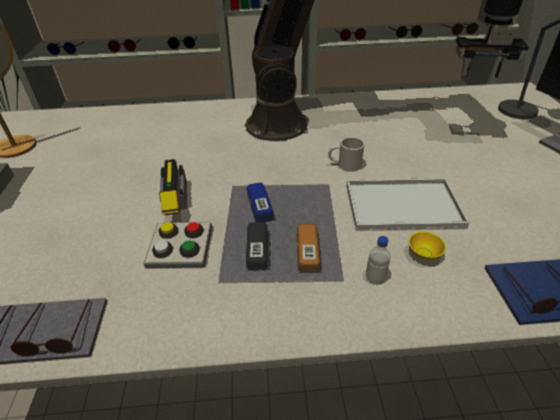

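View pics/top0.png

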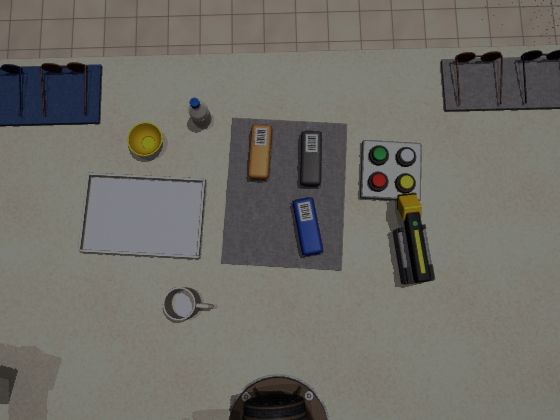

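The top view shows tan (260,152), grey (310,158) and blue (307,226). There is no pink. The keys are green (379,155), white (406,156), red (377,181) and yellow (405,183). The scanner lies along (410,207)–(420,280). Next I'll measure them.

```bash
cat > h.py <<'E'
import cv2,numpy as np
from plant import status, imaging, r
from scipy.spatial.transform import Rotation as Rn
C={n:imaging.camera_info(n) for n in("scene","top")}
def ray(n,u,v):
    c=C[n]; T=c["T"]; d=np.array([(u-c["cx"])/c["fx"],-(v-c["cy"])/c["fy"],-1.0])
    return T[:3,3],T[:3,:3]@d
def plane(n,u,v,z):
    o,d=ray(n,u,v); return o+d*(z-o[2])/d[2]
def pt(n,u,v,dep): 
    o,d=ray(n,u,v); return o+d*dep
def cloud(n,d):
    c=C[n]; v,u=np.mgrid[:420,:560]; D=np.stack([(u-c["cx"])/c["fx"],-(v-c["cy"])/c["fy"],-np.ones_like(u,float)],-1)
    return c["T"][:3,3]+(D@c["T"][:3,:3].T)*d[...,None]
def cap(n,tag):
    p,d=imaging.capture(n); cv2.imwrite(f"pics/{n}{tag}.png",p); np.save(f"pics/{n}{tag}d.npy",d); return p,d
RNG={'tan':((5,120,80),(20,255,255)),'blue':((112,120,40),(130,255,255)),'yellow':((22,150,80),(34,255,255)),'green':((50,100,40),(85,255,255)),'red':((0,150,60),(4,255,255))}
def mask(p,c):
    h=cv2.cvtColor(p,cv2.COLOR_BGR2HSV); return cv2.inRange(h,*[np.array(x,np.uint8) for x in RNG[c]])
def blobs(m,amin=60):
    out=[]
    for c in cv2.findContours(m,cv2.RETR_EXTERNAL,cv2.CHAIN_APPROX_NONE)[0]:
        a=cv2.contourArea(c)
        if a>amin:
            M=cv2.moments(c); out.append((a,M['m10']/M['m00'],M['m01']/M['m00'],cv2.minAreaRect(c)))
    return sorted(out,reverse=True)
E
python3 - <<'E'
from h import *
p=cv2.imread("pics/top0.png"); d=np.load("pics/top0d.npy"); P=cloud("top",d)
h=cv2.cvtColor(p,cv2.COLOR_BGR2HSV)
for nm,(u,v) in dict(tan=(260,165),grey=(310,175),blue=(309,240),green=(379,154),white=(406,156),red=(377,181),yel=(405,183),head=(410,203),strip=(418,245),handle=(426,260),tray=(140,215),panel=(393,168),mat=(280,250),tlab=(261,136),glab=(312,144),blab=(306,212),standL=(402,260)).items(): print(nm,h[v,u],P[v,u].round(4))
for c in RNG:
    for b in blobs(mask(p,c)): print(c,b)
cv2.imwrite("pics/z.png",cv2.resize(p[100:300,220:440],None,fx=3.6,fy=3,interpolation=cv2.INTER_CUBIC))
E
```

```text
tan [ 18 125 126] [0.6282 0.0294 0.0362]
grey [ 0  8 65] [ 0.5981 -0.0941  0.0427]
blue [113 165 113] [ 0.4374 -0.0865  0.0407]
green [ 67 152  97] [ 0.6486 -0.2681  0.0375]
white [113  15 134] [ 0.6415 -0.3346  0.0386]
red [  1 200 126] [ 0.5798 -0.2592  0.0383]
yel [ 30 171 127] [ 0.5723 -0.327   0.0418]
head [ 23 217 126] [ 0.5136 -0.3231  0.0927]
strip [ 30 169 128] [ 0.4144 -0.3339  0.0971]
handle [30 12 22] [ 0.3798 -0.3508  0.0937]
tray [110  17 135] [0.5142 0.3361 0.0034]
panel [ 75   4 128] [ 0.6159 -0.3045  0.0209]
mat [150  10  80] [ 0.4177 -0.0155  0.0041]
tlab [113   8 123] [0.7022 0.0255 0.0398]
glab [113  10 106] [ 0.6773 -0.1017  0.0424]
blab [140   8  90] [ 0.5057 -0.0812  0.0434]
standL [150   4  57] [ 0.3832 -0.3042  0.057 ]
tan (918.0, 259.65014524328245, 150.6078431372549, ((260.2061462402344, 150.55575561523438), (20.069133758544922, 52.17974853515625), 4.513988018035889))
blue (1063.5, 307.5441153424228, 225.77981507600688, ((307.5530700683594, 225.77708435058594), (56.56795883178711, 20.395395278930664), 79.15969848632812))
yellow (872.5, 144.38872970391594, 138.70754536771727, ((144.5, 138.5), (33.0, 33.0), 90.0))
yellow (274.0, 410.1131386861314, 203.64476885644768, ((410.4147033691406, 205.802001953125), (23.155122756958008, 19.50643539428711), 79.2156982421875))
yellow (137.0, 419.3369829683698, 251.16058394160584, ((419.3243103027344, 250.9459686279297), (43.072532653808594, 4.274373531341553), 80.53767395019531))
yellow (114.5, 406.43377001455605, 181.45414847161572, ((406.2500305175781, 181.74998474121094), (12.727920532226562, 12.020814895629883), 45.0))
green (119.5, 379.5969316596931, 153.20781032078102, ((379.75, 153.24998474121094), (12.727922439575195, 12.020814895629883), 45.0))
red (124.5, 378.7135207496653, 179.93708165997322, ((378.5, 180.0), (12.0, 13.0), 90.0))
```

View pics/z.png

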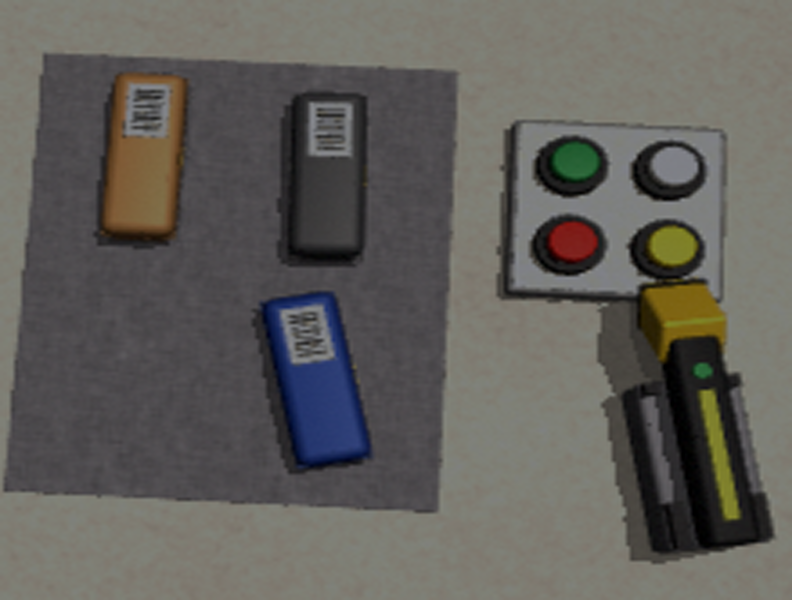

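Run:
```python
from h import *
ps=cv2.imread("pics/scene0.png");p=cv2.imread("pics/top0.png")
print([ (c,[(b[0],round(b[1],1),round(b[2],1)) for b in blobs(mask(ps,c),20)]) for c in RNG])
h=cv2.cvtColor(ps,cv2.COLOR_BGR2HSV); 
for (u,v) in [(168,229),(194,228),(162,247),(190,247)]:print(h[v,u])
def tri(a,b):
    o1,d1=ray("top",*a);o2,d2=ray("scene",*b)
    s=np.linalg.lstsq(np.stack([d1,-d2],1),o2-o1,rcond=None)[0]
    A=o1+d1*s[0];B=o2+d2*s[1];return ((A+B)/2).round(4),np.linalg.norm(A-B).round(4)
def near(l,u,v): 
    q=min(l,key=lambda b:abs(b[1]-u)+abs(b[2]-v)); return q[1:3]
for c,a,b in [("yellow",(406,182),(168,229)),("red",(378,180),(194,228)),("green",(379,153),(190,247))]:
    print(c,tri(near(blobs(mask(p,c)),*a),near(blobs(mask(ps,c),20),*b)))
# white key: bright low-sat within dark housing
def wk(p,x0,y0,r):
    g=cv2.cvtColor(p,cv2.COLOR_BGR2GRAY)[y0-r:y0+r+1,x0-r:x0+r+1]; m=(g>90).astype(np.uint8)
    n,l=cv2.connectedComponents(m,connectivity=4); k=l[r,r]; ys,xs=np.nonzero(l==k); return (xs.mean()+x0-r,ys.mean()+y0-r,len(xs))
w=wk(p,406,155,12);w2=wk(ps,162,247,11);print(w,w2,tri(w[:2],w2[:2]))
for z in(.036,.04):print(plane("top",*w[:2],z),plane("top",406.4,181.5,z))
# labels & bodies
for c,(u,v) in dict(tan=(261,136),grey=(312,144),blue=(306,212)).items():
    print(c)
    hh=cv2.cvtColor(p,cv2.COLOR_BGR2HSV)
    roi=np.zeros((420,560),np.uint8);cv2.circle(roi,(u,v),16,255,-1)
    m=((hh[...,1]<60)&(hh[...,2]>85)&(roi>0)).astype(np.uint8)*255
    m=cv2.morphologyEx(m,cv2.MORPH_CLOSE,np.ones((5,5),np.uint8))
    b=blobs(m,30)[0];print(b); print(plane("top",b[1],b[2],.04))
    (cx,cy)=b[3][0]; bx=cv2.boxPoints(b[3]); W=np.array([plane("top",*q,.04)[:2] for q in bx]); print(W.mean(0), [np.linalg.norm(W[i]-W[i-1]).round(4) for i in range(4)])
```

```text
[('tan', [(773.5, 307.7, 244.9), (458.5, 15.9, 144.8)]), ('blue', [(509.5, 259.2, 199.7)]), ('yellow', [(719.0, 426.8, 244.6), (283.0, 168.7, 199.8), (84.0, 166.7, 227.0), (70.0, 168.8, 171.2)]), ('green', [(92.5, 187.9, 245.7)]), ('red', [(88.5, 192.5, 227.0), (22.5, 233.8, 5.5)])]
[ 28 231 169]
[  2 224 171]
[ 44  16 174]
[ 64 169  98]
yellow (array([ 0.5768, -0.3306,  0.0379]), np.float64(0.0022))
red (array([ 0.5826, -0.2628,  0.0366]), np.float64(0.0022))
green (array([ 0.6506, -0.2687,  0.0371]), np.float64(0.0022))
(np.float64(406.968), np.float64(154.656), 125) (np.float64(161.19476744186048), np.float64(245.625), 344) (array([ 0.6447, -0.3358,  0.0384]), np.float64(0.003))
[ 0.64557871 -0.33791146  0.036     ] [ 0.57721591 -0.33207206  0.036     ]
[ 0.64452091 -0.33690476  0.04      ] [ 0.57637574 -0.33108394  0.04      ]
tan
(180.0, 260.5037037037037, 136.31944444444446, ((260.0, 136.5), (17.0, 12.0), 90.0))
[0.7013417  0.02676362 0.04      ]
[0.70096838 0.02803903] [np.float64(0.0444), np.float64(0.0303), np.float64(0.0443), np.float64(0.0301)]
grey
(187.5, 311.4551111111111, 142.56177777777776, ((311.0, 142.5), (17.0, 12.0), 90.0))
[ 0.68179685 -0.10060606  0.04      ]
[ 0.68205064 -0.09947256] [np.float64(0.0441), np.float64(0.0301), np.float64(0.0441), np.float64(0.0299)]
blue
(193.5, 304.9698535745047, 211.14728682170542, ((305.0240173339844, 211.1320037841797), (18.514646530151367, 11.98532485961914), 79.69515228271484))
[ 0.50840972 -0.07894813  0.04      ]
[ 0.50851487 -0.07907436] [np.float64(0.0458), np.float64(0.0295), np.float64(0.0458), np.float64(0.0293)]
```

```bash
cat >> h.py <<'E'
def bodies(p,d,seeds,zc=.03,half=45):
    P=cloud("top",d); out={}
    for c,(u,v) in seeds.items():
        m=((P[...,2]>.025)&(P[...,2]<.075)).astype(np.uint8)*255
        m=cv2.morphologyEx(m,cv2.MORPH_OPEN,np.ones((3,3),np.uint8))
        b=[q for q in blobs(m,300)]; b=min(b,key=lambda q:np.hypot(q[1]-u,q[2]-v)); rc=b[3]
        bx=cv2.boxPoints(rc); W=np.array([plane("top",*q,zc)[:2] for q in bx]); e=[W[1]-W[0],W[2]-W[1]]
        L=max(e,key=np.linalg.norm); L=L*np.sign(L[0])
        out[c]=(W.mean(0).round(4),np.degrees(np.arctan2(L[1],L[0])).round(2),[np.linalg.norm(x).round(4) for x in e])
    return out
E
python3 - <<'E'
from h import *
p=cv2.imread("pics/top0.png"); d=np.load("pics/top0d.npy"); P=cloud("top",d)
print(bodies(p,d,dict(tan=(260,152),grey=(311,158),blue=(307,226))))
Z=P[...,2]
roi=np.zeros((420,560),bool);roi[185:300,380:450]=1
m=((Z>.078)&roi).astype(np.uint8)*255
for b in blobs(m):
    print(b); bx=cv2.boxPoints(b[3]); print(np.array([plane("top",*q,.09)[:2] for q in bx]).round(4))
# handle only: dark pixels below head
h=cv2.cvtColor(p,cv2.COLOR_BGR2HSV)
b=[q for q in blobs(mask(p,'yellow')) if abs(q[1]-419)<4][0]
bx=cv2.boxPoints(b[3]);W=np.array([plane("top",*q,.093)[:2] for q in bx]);print("stripe",W.mean(0),W)
ys,xs=np.nonzero(m); hd=(ys>220); W=np.array([plane("top",x,y,.093)[:2] for x,y in zip(xs[hd],ys[hd])]); 
c=W.mean(0);U=np.linalg.svd(W-c)[2] if len(W)<3000 else None;print(len(W),c,U, ((W-c)@U.T).min(0),((W-c)@U.T).max(0))
# tray
roi=np.zeros((420,560),bool);roi[165:270,70:215]=1
g=((h[...,2]>115)&(h[...,1]<30)&roi).astype(np.uint8)*255
b=blobs(g,2000)[0];print("tray",b); bx=cv2.boxPoints(b[3]);print(np.array([plane("top",*q,.006)[:2] for q in bx]).round(4))
for nm,(u,v),z in[("mug",(182,303),.085),("bowl",(144.4,138.7),.04),("spray",(199,113),.07)]:print(nm,plane("top",u,v,z))
E
```

```text
{'tan': (array([0.666 , 0.0294]), np.float64(-5.11), [np.float64(0.1416), np.float64(0.0531)]), 'grey': (array([ 0.6465, -0.0983]), np.float64(-3.2), [np.float64(0.1384), np.float64(0.0525)]), 'blue': (array([ 0.4743, -0.0846]), np.float64(8.78), [np.float64(0.0533), np.float64(0.1404)])}
(1275.0, 416.02379084967316, 238.17673202614378, ((415.2825012207031, 239.83270263671875), (84.41537475585938, 20.349367141723633), 82.56858825683594))
[[ 0.5235 -0.3003]
 [ 0.5286 -0.3481]
 [ 0.3334 -0.3595]
 [ 0.3285 -0.3131]]
stripe [ 0.4013462  -0.33707195] [[ 0.44969774 -0.32737589]
 [ 0.45110883 -0.33724245]
 [ 0.35297882 -0.34669918]
 [ 0.35159939 -0.33697027]]
976 [ 0.40085518 -0.33413314] [[-0.99585794 -0.09092287]
 [ 0.09092287 -0.99585794]] [-0.07226264 -0.09662208] [0.10085571 0.07855516]
tray (14929.5, 141.95280038402714, 217.13795952085914, ((142.0, 217.0), (104.0, 144.0), 90.0))
[[0.6481 0.519 ]
 [0.6388 0.1484]
 [0.3744 0.1487]
 [0.3824 0.5065]]
mug [0.29475148 0.21191665 0.085     ]
bowl [0.70271786 0.31943263 0.04      ]
spray [0.75596974 0.1770026  0.07      ]
```

Run:
```python
from h import *
p=cv2.imread("pics/top0.png"); d=np.load("pics/top0d.npy"); P=cloud("top",d);Z=P[...,2]
roi=np.zeros((420,560),bool);roi[185:300,380:450]=1
ys,xs=np.nonzero((Z>.082)&roi)
W=np.array([plane("top",x,y,.093)[:2] for x,y in zip(xs,ys)])
a=np.radians(5.4);ux=np.array([np.cos(a),np.sin(a)]);uy=np.array([-ux[1],ux[0]])
s=W@ux;t=W@uy
for lo in np.arange(.28,.52,.01):
    k=(s>=lo)&(s<lo+.01)
    if k.any():print(lo.round(3),k.sum(),np.percentile(t[k],[0,50,100]).round(4))
print(s.min(),s.max(), np.sort(s)[:8])
# tray rims
t=((Z>.016)&(Z<.035)).astype(np.uint8)*255; t[:165]=0;t[270:]=0;t[:,:70]=0;t[:,215:]=0
ys,xs=np.nonzero(t);print(xs.min(),xs.max(),ys.min(),ys.max(),len(xs))
q=cv2.imread("pics/top0.png")[160:275,70:215];cv2.imwrite("pics/tray.png",cv2.resize(q,None,fx=5,fy=5))
q=cv2.imread("pics/top0.png")[190:295,370:460];cv2.imwrite("pics/scn.png",cv2.resize(q,None,fx=5.5,fy=5.5))
```

```text
0.28 4 [-0.3818 -0.3723 -0.316 ]
0.29 11 [-0.3844 -0.3728 -0.3615]
0.3 66 [-0.3882 -0.3718 -0.3001]
0.31 66 [-0.389  -0.3714 -0.2736]
0.32 71 [-0.389  -0.3708 -0.3119]
0.33 67 [-0.4181 -0.3719 -0.3549]
0.34 69 [-0.4378 -0.3715 -0.3533]
0.35 68 [-0.3886 -0.3705 -0.3453]
0.36 65 [-0.4026 -0.3722 -0.3543]
0.37 66 [-0.3886 -0.3712 -0.3547]
0.38 69 [-0.3878 -0.3703 -0.2898]
0.39 65 [-0.3885 -0.3718 -0.3542]
0.4 64 [-0.3882 -0.3712 -0.353 ]
0.41 68 [-0.4491 -0.3711 -0.3529]
0.42 64 [-0.405  -0.3715 -0.354 ]
0.43 65 [-0.3978 -0.3713 -0.3137]
0.44 67 [-0.4351 -0.3716 -0.3531]
0.45 78 [-0.3924 -0.3706 -0.3489]
0.46 83 [-0.3939 -0.3716 -0.3481]
0.47 84 [-0.3947 -0.3713 -0.3483]
0.48 65 [-0.3916 -0.3703 -0.3487]
0.49 3 [-0.4431 -0.3738 -0.3436]
0.2668284491991038 0.5262555480317981 [0.26682845 0.27961731 0.28154106 0.28165682 0.28387694 0.28928821
 0.29802001 0.29828402]
78 205 173 257 1095
```

View pics/tray.png

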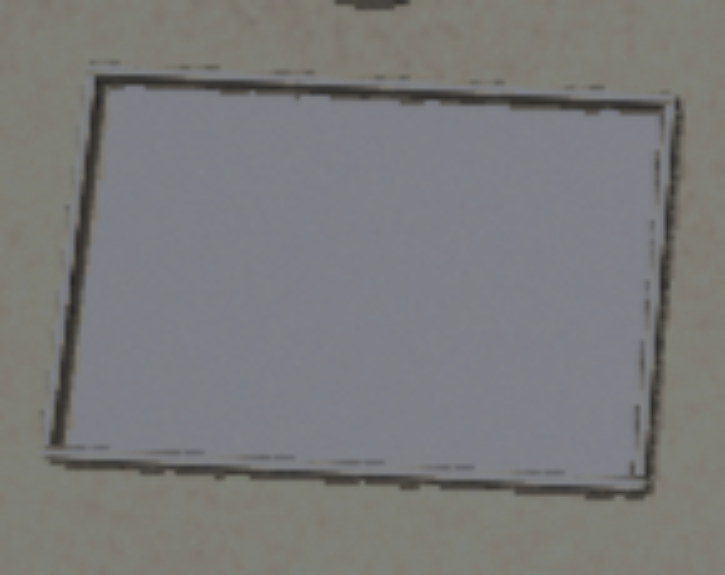

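View pics/scn.png

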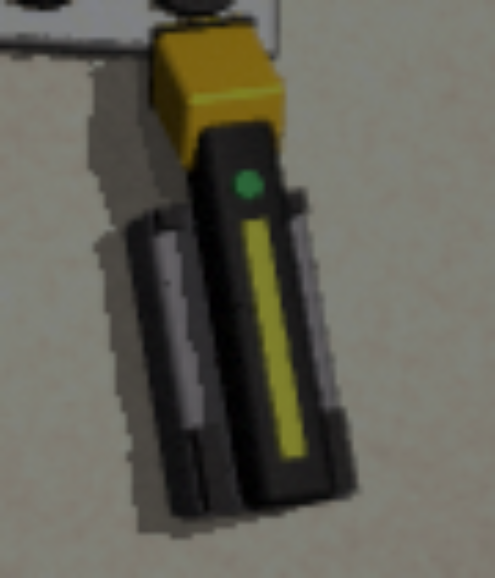

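```bash
cat > g.py <<'E'
import sys
from h import *
def goal(p,yaw,pitch=0,pr=True):
    s=status.get_state(); R0=Rn.from_euler('xyz',s['eef_rot'],degrees=True)
    R=Rn.from_euler('xyz',[180,pitch,yaw],degrees=True)
    t=R0.inv().apply(np.array(p)-s['tcp_pos'])/.2; w=np.degrees((R0.inv()*R).as_rotvec())/90
    print("t",s['time_s'],s['tcp_pos'].round(4),s['eef_rot'].round(1),"F",s['contact_force'].round(1),"w",round(s['gripper_width'],4),"-> move",t.round(3),w.round(3))
if __name__=="__main__":
    a=list(map(float,sys.argv[1:])); goal(a[:3],a[3],*(a[4:5]))
E
python3 - <<'E'
from h import *
c=np.array([plane("top",u,v,.024)[:2] for u,v in [(88.4,173),(206,179.4),(200,258),(79,251)]])
print(c.round(4),c.mean(0)); 
for i in range(4): e=c[(i+1)%4]-c[i];print(np.linalg.norm(e),np.degrees(np.arctan2(e[1],e[0])))
E
python3 g.py .645 -.337 .09 -5
```

```text
[[0.6214 0.4637]
 [0.5975 0.1662]
 [0.401  0.1806]
 [0.425  0.479 ]] [0.51124564 0.32236373]
0.2984944284503836 -94.59496568689839
0.1970036686551387 175.8064441710946
0.2993217358815154 85.4136865115707
0.19704480993936782 -4.434202352375459
t 0.1 [0.1661 0.6538 0.2257] [179.9  -0.  -14.3] F [ 0.2 -0.5 -0.2] w 0.0874 -> move [3.541 4.211 0.685] [ 0.001 -0.    -0.103]
```

>>> {"method": "apply_moves", "body": {"moves": [[0.2,0.25,0,0,0,0],[0.4,0.5,0,0,0,0],[0.6,0.75,0,0,0,-0.05],[0.8,1.0,0,0,0,-0.1],[0.8,1.0,0,0,0,-0.1]], "hand": 1}}

```text
time_s: 0.72
tcp_pos: [0.2728, 0.4172, 0.2264]
eef_rot: [179.9, 0.0, -5.4]
contact_force: [0.1, 0.8, 0.9]
gripper_width: 0.0431
```

>>> {"method": "apply_moves", "body": {"moves": [[0.2,0.25,0,0,0,0],[0.4,0.5,0,0,0,0],[0.6,0.75,0,0,0,0],[0.8,1.0,0,0,0,0],[0.8,1.0,0,0,0,0]]}}

```text
time_s: 1.35
tcp_pos: [0.4146, 0.2007, 0.2264]
eef_rot: [179.9, 0.0, -5.6]
contact_force: [-0.3, 0.5, 0.4]
gripper_width: 0.0009
```

>>> {"method": "apply_moves", "body": {"moves": [[0.2,0.25,0,0,0,0],[0.4,0.5,0,0,0,0],[0.6,0.75,0,0,0,0],[0.8,1.0,0,0,0,0],[0.8,1.0,0,0,0,0]]}}

```text
time_s: 1.98
tcp_pos: [0.5559, -0.016, 0.2255]
eef_rot: [179.8, 0.1, -5.8]
contact_force: [-0.3, -0.5, 0.1]
gripper_width: 0.0006
```

```bash
python3 g.py .645 -.337 .09 -5
```

```text
t 1.975 [ 0.5559 -0.016   0.2255] [ 1.798e+02  1.000e-01 -5.800e+00] F [-0.3 -0.5  0.1] w 0.0006 -> move [0.607 1.55  0.68 ] [ 0.002  0.001 -0.009]
```

>>> {"method": "apply_moves", "body": {"moves": [[0.15,0.25,0,0,0,0],[0.3,0.5,0,0,0,0],[0.4,0.75,0,0,0,0],[0.5,1.0,0,0,0,0],[0.5,1.0,0,0,0,0]]}}

```text
time_s: 2.6
tcp_pos: [0.6358, -0.2268, 0.2243]
eef_rot: [179.8, 0.2, -6.0]
contact_force: [-0.8, 1.2, 0.0]
gripper_width: 0.0003
```

```bash
python3 g.py .645 -.337 .06 -5
```

```text
t 2.6 [ 0.6358 -0.2268  0.2243] [179.8   0.2  -6. ] F [-0.8  1.2  0. ] w 0.0003 -> move [0.106 0.541 0.822] [ 0.002  0.002 -0.011]
```

>>> {"method": "apply_moves", "body": {"moves": [[0.04,0.2,0,0,0,0],[0.08,0.4,0,0,0,0],[0.11,0.54,0.2,0,0,0],[0.11,0.54,0.45,0,0,0],[0.11,0.54,0.65,0,0,-0.01],[0.11,0.54,0.8,0,0,-0.01],[0.11,0.54,0.82,0,0,-0.01],[0.11,0.54,0.82,0,0,-0.01]]}}

```text
time_s: 3.6
tcp_pos: [0.6468, -0.336, 0.0614]
eef_rot: [179.8, 0.2, -5.0]
contact_force: [0.2, -0.3, 0.2]
gripper_width: 0.0001
```

```bash
python3 g.py .645 -.337 .032 -5
```

```text
t 3.6 [ 0.6468 -0.336   0.0614] [179.8   0.2  -5. ] F [ 0.2 -0.3  0.2] w 0.0001 -> move [-0.008  0.005  0.147] [ 0.002  0.002 -0.   ]
```

>>> {"method": "apply_moves", "body": {"moves": [[-0.005,0.005,0.05,0,0,0],[-0.005,0.005,0.1,0,0,0],[-0.005,0.005,0.12,0,0,0],[-0.005,0.005,0.135,0,0,0],[-0.005,0.005,0.145,0,0,0],[-0.005,0.005,0.145,0,0,0],[-0.005,0.005,0.145,0,0,0]]}}

```text
time_s: 4.47
tcp_pos: [0.6461, -0.337, 0.036]
eef_rot: [179.8, 0.1, -5.0]
contact_force: [-6.9, 6.8, 21.1]
gripper_width: 0.001
```

Run:
```python
from h import *
p,d=cap("scene",1); cv2.imwrite("pics/s1.png",cv2.resize(p[150:290,100:260],None,fx=5,fy=4,interpolation=cv2.INTER_CUBIC))
p,d=cap("top",1);cv2.imwrite("pics/t1.png",cv2.resize(p[110:220,340:440],None,fx=5,fy=5,interpolation=cv2.INTER_CUBIC))
s=status.get_state();print(s['tcp_pos'],s['contact_force'],s['moment'])
```

```text
[ 0.64608362 -0.33696724  0.03599591] [-6.20714328  6.53216982 20.76911465] [ 2.57343935  2.1955627  -0.01776238]
```

View pics/s1.png

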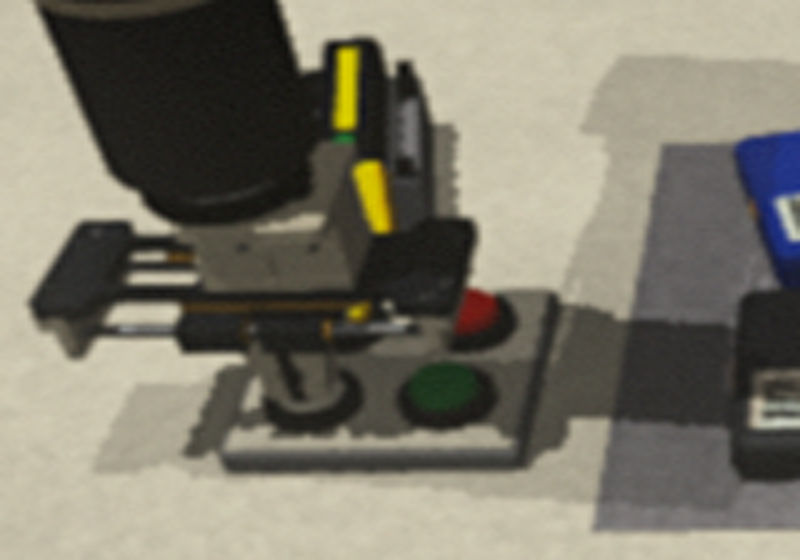

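>>> {"method": "apply_moves", "body": {"moves": [[0,0,-0.01,0,0,0],[0,0,-0.015,0,0,0],[0,0,-0.015,0,0,0],[0,0,-0.015,0,0,0]]}}

```text
time_s: 5.08
tcp_pos: [0.6462, -0.337, 0.0387]
eef_rot: [179.8, 0.1, -5.0]
contact_force: [0.7, -0.1, 3.2]
gripper_width: 0.0006
```

>>> {"method": "apply_moves", "body": {"moves": [[0,0,-0.01,0,0,0],[0,0,-0.01,0,0,0],[0,0,-0.01,0,0,0]]}}

```text
time_s: 5.45
tcp_pos: [0.6461, -0.3371, 0.0406]
eef_rot: [179.8, 0.1, -5.0]
contact_force: [0.9, 0.3, 1.9]
gripper_width: 0.0005
```

>>> {"method": "apply_moves", "body": {"moves": [[0,0,-0.01,0,0,0],[0,0,-0.01,0,0,0],[0,0,-0.01,0,0,0]]}}

```text
time_s: 5.82
tcp_pos: [0.6462, -0.337, 0.0425]
eef_rot: [179.8, 0.1, -5.0]
contact_force: [-0.5, 0.7, 1.0]
gripper_width: 0.0003
```

```bash
python3 g.py .577 -.331 .06 -5
```

```text
t 5.825 [ 0.6462 -0.337   0.0425] [ 1.798e+02  1.000e-01 -5.000e+00] F [-0.5  0.7  1. ] w 0.0003 -> move [-0.347  0.    -0.087] [0.003 0.001 0.   ]
```

>>> {"method": "apply_moves", "body": {"moves": [[0,0,-0.09,0,0,0],[-0.1,0,-0.1,0,0,0],[-0.25,0,-0.1,0,0,0],[-0.33,0,-0.1,0,0,0],[-0.33,0,-0.1,0,0,0],[-0.33,0,-0.1,0,0,0]]}}

```text
time_s: 6.58
tcp_pos: [0.5814, -0.3315, 0.0632]
eef_rot: [179.7, 0.0, -4.9]
contact_force: [1.5, -0.7, 0.3]
gripper_width: 0.0005
```

```bash
python3 g.py .581 -.331 .037 -5
```

```text
t 6.575 [ 0.5814 -0.3315  0.0632] [179.7   0.   -4.9] F [ 1.5 -0.7  0.3] w 0.0005 -> move [-0.002 -0.003  0.131] [0.003 0.    0.001]
```

>>> {"method": "apply_moves", "body": {"moves": [[0,0,0.05,0,0,0],[0,0,0.09,0,0,0],[0,0,0.115,0,0,0],[0,0,0.125,0,0,0],[0,0,0.13,0,0,0],[0,0,0.13,0,0,0],[0,0,0.13,0,0,0]]}}

```text
time_s: 7.45
tcp_pos: [0.5813, -0.3316, 0.0374]
eef_rot: [179.7, 0.0, -4.9]
contact_force: [-0.3, 2.7, 3.3]
gripper_width: -0.0001
```

>>> {"method": "apply_moves", "body": {"moves": [[0,0,0.005,0,0,0],[0,0,0.008,0,0,0],[0,0,0.008,0,0,0]]}}

```text
time_s: 7.82
tcp_pos: [0.5814, -0.3316, 0.0363]
eef_rot: [179.7, 0.0, -4.9]
contact_force: [-1.9, 2.4, 6.5]
gripper_width: 0.0002
```

```bash
python3 g.py .433 -.332 .16 5.4
```

```text
t 7.825 [ 0.5814 -0.3316  0.0363] [179.7   0.   -4.9] F [-1.9  2.4  6.5] w 0.0002 -> move [-0.739  0.069 -0.618] [ 0.003  0.    -0.115]
```

>>> {"method": "apply_moves", "body": {"moves": [[0,0,-0.2,0,0,0],[0,0,-0.45,0,0,0],[0,0,-0.6,0,0,0],[-0.25,0.02,-0.62,0,0,-0.05],[-0.5,0.05,-0.62,0,0,-0.115],[-0.74,0.07,-0.62,0,0,-0.115],[-0.74,0.07,-0.62,0,0,-0.115],[-0.74,0.07,-0.62,0,0,-0.115]], "hand": -0.7}}

```text
time_s: 8.82
tcp_pos: [0.4332, -0.3327, 0.1607]
eef_rot: [179.7, -0.0, 5.4]
contact_force: [-0.7, -0.8, 0.3]
gripper_width: 0.0725
```

```bash
python3 g.py .433 -.332 .061 5.4
```

```text
t 8.825 [ 0.4332 -0.3327  0.1607] [179.7  -0.    5.4] F [-0.7 -0.8  0.3] w 0.0725 -> move [-0.001 -0.006  0.499] [ 0.003 -0.    -0.   ]
```

>>> {"method": "apply_moves", "body": {"moves": [[0,-0.005,0.15,0,0,0],[0,-0.005,0.3,0,0,0],[0,-0.005,0.42,0,0,0],[0,-0.005,0.48,0,0,0],[0,-0.005,0.495,0,0,0],[0,-0.005,0.495,0,0,0]]}}

```text
time_s: 9.57
tcp_pos: [0.4338, -0.3324, 0.0621]
eef_rot: [179.7, -0.0, 5.4]
contact_force: [0.1, 1.3, -0.4]
gripper_width: 0.0745
```

>>> {"method": "apply_moves", "body": {"moves": [[0,0,0,0,0,0],[0,0,0,0,0,0],[0,0,0,0,0,0],[0,0,0,0,0,0],[0,0,0,0,0,0],[0,0,0,0,0,0]], "hand": 1, "grip_force": 30}}

```text
time_s: 10.32
tcp_pos: [0.4339, -0.3325, 0.0623]
eef_rot: [179.7, -0.0, 5.4]
contact_force: [-0.4, 0.5, 2.1]
gripper_width: 0.0339
```

```bash
python3 g.py .433 -.332 .16 5.4
python3 - <<'E'
from h import *
p,d=cap("scene",2); cv2.imwrite("pics/s2.png",cv2.resize(p[100:260,100:260],None,fx=3.7,fy=3.7,interpolation=cv2.INTER_CUBIC))
E
```

```text
t 10.325 [ 0.4339 -0.3325  0.0623] [179.7  -0.    5.4] F [-0.4  0.5  2.1] w 0.0339 -> move [-0.004  0.    -0.489] [ 0.004 -0.     0.   ]
```

View pics/s2.png

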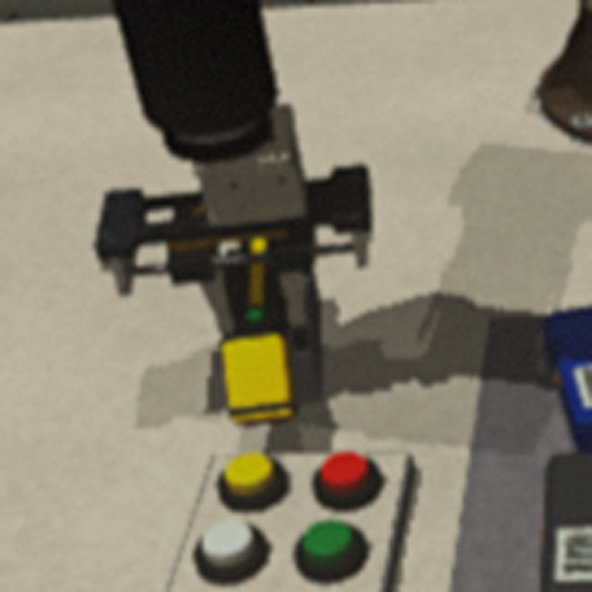

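>>> {"method": "apply_moves", "body": {"moves": [[0,0,-0.1,0,0,0],[0,0,-0.3,0,0,0],[0,0,-0.5,0,0,0],[0,0,-0.5,0,0,0]]}}

```text
time_s: 10.88
tcp_pos: [0.4354, -0.3325, 0.1652]
eef_rot: [179.5, -0.3, 5.4]
contact_force: [0.4, -0.3, -2.3]
gripper_width: 0.0339
```

```bash
python3 g.py .5434 .0268 .162 0
python3 - <<'E'
from h import *
p,d=cap("top",3); print(bodies(p,d,dict(tan=(260,152),grey=(311,158),blue=(307,226))))
p,d=cap("scene",3)
E
```

```text
t 10.875 [ 0.4354 -0.3325  0.1652] [179.5  -0.3   5.4] F [ 0.4 -0.3 -2.3] w 0.0339 -> move [ 0.707 -1.738  0.005] [ 0.005 -0.004  0.06 ]
{'tan': (array([0.6665, 0.0294]), np.float64(-5.11), [np.float64(0.141), np.float64(0.0531)]), 'grey': (array([ 0.6454, -0.0978]), np.float64(-3.17), [np.float64(0.1408), np.float64(0.0516)]), 'blue': (array([ 0.4753, -0.0841]), np.float64(8.52), [np.float64(0.0524), np.float64(0.1381)])}
```

View pics/scene3.png

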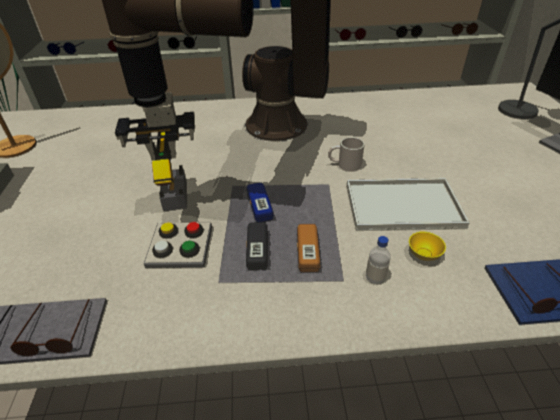

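>>> {"method": "apply_moves", "body": {"moves": [[0.07,-0.2,0,0,0,0],[0.15,-0.4,0,0,0,0.03],[0.25,-0.65,0,0,0,0.06],[0.35,-0.85,0,0,0,0.06],[0.4,-1.0,0,0,0,0.06],[0.4,-1.0,0,0,0,0.06]]}}

```text
time_s: 11.72
tcp_pos: [0.4936, -0.123, 0.159]
eef_rot: [179.7, 0.1, 0.1]
contact_force: [0.8, -0.7, -2.6]
gripper_width: 0.0336
```

```bash
python3 g.py .5434 .0268 .162 0
```

```text
t 11.725 [ 0.4936 -0.123   0.159 ] [1.797e+02 1.000e-01 1.000e-01] F [ 0.8 -0.7 -2.6] w 0.0336 -> move [ 0.251 -0.748 -0.019] [0.003 0.001 0.002]
```

>>> {"method": "apply_moves", "body": {"moves": [[0.08,-0.2,0,0,0,0],[0.16,-0.45,0,0,0,0],[0.22,-0.65,0,0,0,0],[0.25,-0.75,0,0,0,0],[0.25,-0.75,0.05,0,0,0],[0.25,-0.75,0.1,0,0,0],[0.25,-0.75,0.1,0,0,0]]}}

```text
time_s: 12.6
tcp_pos: [0.542, 0.0257, 0.1368]
eef_rot: [179.7, 0.3, 0.1]
contact_force: [0.1, -0.4, -2.2]
gripper_width: 0.0338
```

```bash
python3 - <<'E'
from h import *
p,d=cap("top",4)
cv2.imwrite("pics/t4.png",cv2.resize(p[90:260,200:360],None,fx=4.5,fy=3.5,interpolation=cv2.INTER_CUBIC))
p,d=cap("scene",4)
E
python3 g.py .5434 .0268 .113 0
```

```text
t 12.7 [0.543  0.0261 0.1381] [1.797e+02 1.000e-01 1.000e-01] F [ 0.3  0.2 -2.1] w 0.0338 -> move [ 0.002 -0.004  0.125] [0.003 0.001 0.001]
```

View pics/t4.png

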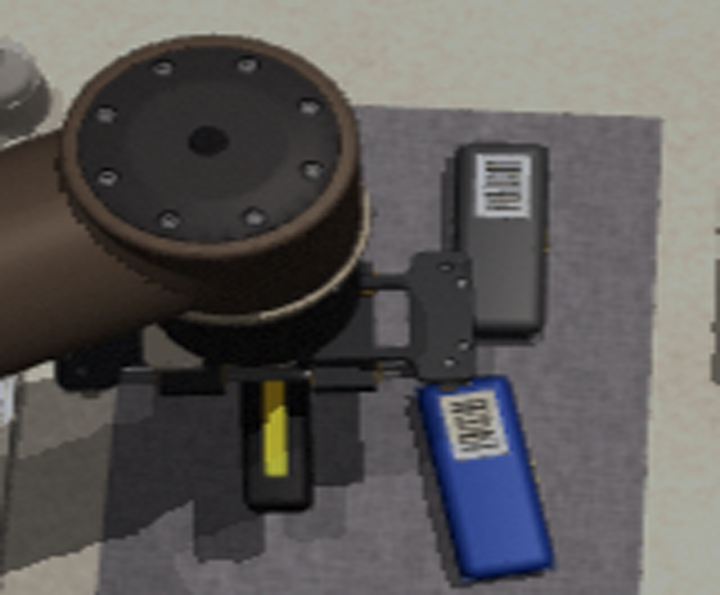

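View pics/scene4.png

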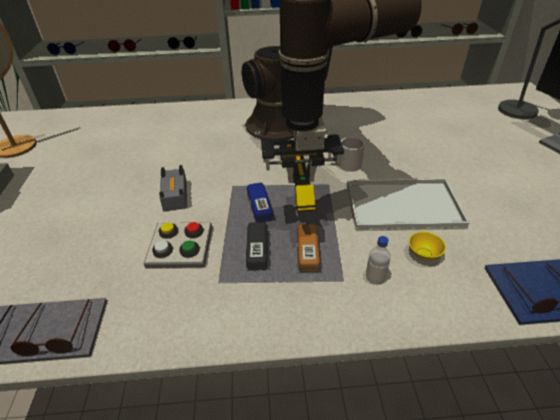

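>>> {"method": "apply_moves", "body": {"moves": [[0,0,0.05,0,0,0],[0,0,0.1,0,0,0],[0,0,0.125,0,0,0],[0,0,0.125,0,0,0],[0,0,0.125,0,0,0],[0,0,0.125,0,0,0]]}}

```text
time_s: 13.45
tcp_pos: [0.5431, 0.0261, 0.1134]
eef_rot: [179.7, 0.1, 0.1]
contact_force: [-0.1, -0.2, -2.4]
gripper_width: 0.0339
```

```bash
python3 - <<'E'
from h import *
print(plane("top",261.8,235.7,.169))
p,d=cap("scene",5); cv2.imwrite("pics/s5.png",cv2.resize(p[130:290,230:400],None,fx=4,fy=3.7,interpolation=cv2.INTER_CUBIC))
P=cloud("scene",d)
print([(b[0],b[1:3]) for b in blobs(mask(p,'yellow'),20)])
pt_,dt=cap("top",5);Z=cloud("top",dt)
roi=np.zeros((420,560),np.uint8);roi[200:250,240:285]=1
ys,xs=np.nonzero((mask(pt_,'yellow')>0)&(roi>0)); print(Z[ys,xs][:, :].mean(0)); q=Z[ys,xs]; print(np.polyfit(q[:,0],q[:,2],1), np.polyfit(q[:,0],q[:,1],1))
E
python3 g.py .5434 .0268 .113 0
```

```text
[0.43641396 0.0226672  0.169     ]
[(724.0, (426.8015653775322, 244.72697974217309)), (347.5, (304.72038369304556, 202.84028776978417)), (83.0, (166.78313253012047, 227.14257028112448)), (22.5, (305.68148148148146, 215.9925925925926))]
[0.48687824 0.0243302  0.1538542 ]
[-3.16972664  1.69712512] [ 0.12742925 -0.03771232]
t 13.55 [0.5431 0.0261 0.1133] [1.797e+02 1.000e-01 1.000e-01] F [ 0.3  0.3 -2.1] w 0.0337 -> move [ 0.002 -0.004  0.002] [0.003 0.001 0.001]
```

View pics/s5.png

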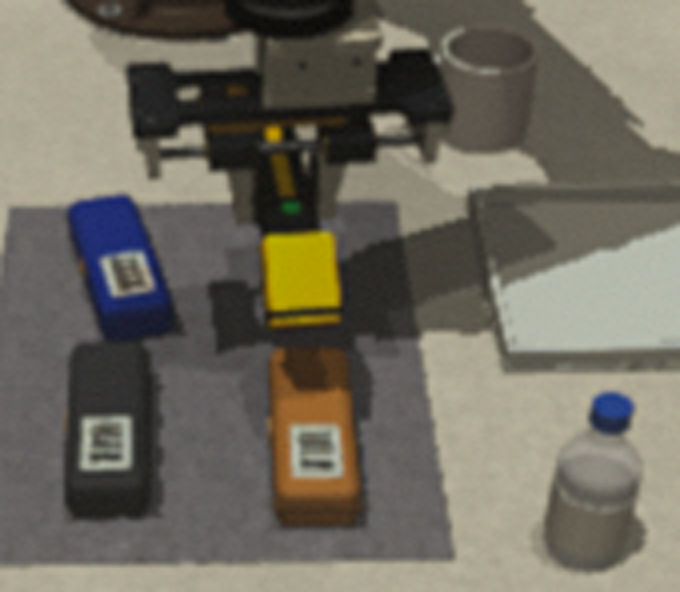

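```bash
cat > tail.py <<'E'
from h import *
import sys
def tail(d,c,z0=.12,z1=.18,yaw=0):
    P=cloud("top",d); s=status.get_state(); a=np.radians(yaw)
    ux=np.array([np.cos(a),np.sin(a),0]);uy=np.array([-ux[1],ux[0],0])
    q=P.reshape(-1,3)-np.r_[c,0]; x=q@ux;y=q@uy;z=q[:,2]
    k=(z>z0)&(z<z1)&(abs(y)<.03)&(x>-.13)&(x<-.03)
    for lo in np.arange(-.12,-.03,.01):
        j=k&(x>=lo)&(x<lo+.01)
        if j.sum()>5: print(lo.round(2),j.sum(),"z",np.median(z[j]).round(4),"y",np.percentile(y[j],[5,50,95]).round(4))
    print(np.sort(x[k])[:12].round(4))
E
python3 - <<'E'
from tail import *
d=np.load("pics/top5d.npy"); tail(d,(.5431,.0261))
E
```

```text
-0.11 27 z 0.1366 y [-0.0133 -0.0026  0.0101]
-0.1 72 z 0.1432 y [-0.0182 -0.0009  0.0127]
-0.09 71 z 0.144 y [-0.0177 -0.0031  0.015 ]
-0.08 72 z 0.1435 y [-0.0177 -0.0013  0.0134]
-0.07 64 z 0.1435 y [-0.017  -0.0013  0.0145]
-0.06 69 z 0.1436 y [-0.017  -0.0015  0.0134]
-0.05 64 z 0.1429 y [-0.0169 -0.0016  0.0142]
-0.04 62 z 0.1436 y [-0.0172 -0.002   0.0139]
[-0.1028 -0.1028 -0.1027 -0.1027 -0.1027 -0.1027 -0.1026 -0.1026 -0.1026
 -0.1024 -0.1024 -0.1021]
```

>>> {"method": "apply_moves", "body": {"moves": [[0,0,0,0,0,0],[0,0,0,0,0,0],[0,0,0,0,0,0],[0,0,0,0,0,0],[0,0,0,0,0,0],[0,0,0,0,0,0],[0,0,0,0,0,0],[0,0,0,0,0,0],[0,0,0,0,0,0],[0,0,0,0,0,0]]}}

```text
time_s: 14.8
tcp_pos: [0.5431, 0.026, 0.1133]
eef_rot: [179.7, 0.1, 0.1]
contact_force: [-0.1, 0.0, -2.6]
gripper_width: 0.034
```

```bash
python3 - <<'E'
from h import *
p,d=cap("top",6); print(bodies(p,d,dict(grey=(311,158),blue=(307,226))))
p,d=cap("scene",6)
E
python3 g.py .4546 .069 .162 -70
```

```text
{'grey': (array([ 0.6453, -0.0988]), np.float64(-2.09), [np.float64(0.0507), np.float64(0.1397)]), 'blue': (array([ 0.4739, -0.0846]), np.float64(8.78), [np.float64(0.0533), np.float64(0.1405)])}
t 14.9 [0.5431 0.0261 0.1133] [1.797e+02 1.000e-01 1.000e-01] F [-0.6 -0.1 -2.2] w 0.0341 -> move [-0.443 -0.214 -0.244] [ 0.004 -0.001  0.779]
```

View pics/scene6.png

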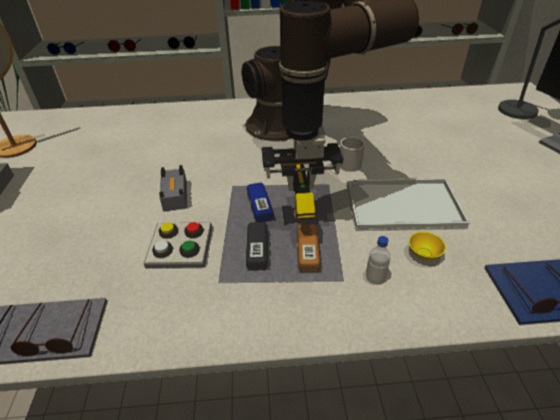

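>>> {"method": "apply_moves", "body": {"moves": [[0,0,-0.12,0,0,0],[0,0,-0.25,0,0,0],[-0.06,-0.03,-0.25,0,0,0.11],[-0.12,-0.06,-0.25,0,0,0.22],[-0.18,-0.09,-0.25,0,0,0.33],[-0.24,-0.12,-0.25,0,0,0.44],[-0.3,-0.15,-0.25,0,0,0.55],[-0.36,-0.18,-0.25,0,0,0.66],[-0.42,-0.2,-0.25,0,0,0.74],[-0.44,-0.21,-0.25,0,0,0.78],[-0.44,-0.21,-0.25,0,0,0.78],[-0.44,-0.21,-0.25,0,0,0.78]]}}

```text
time_s: 16.4
tcp_pos: [0.4553, 0.0682, 0.1633]
eef_rot: [179.8, -0.2, -70.0]
contact_force: [0.2, -0.5, -3.1]
gripper_width: 0.0337
```

```bash
python3 g.py .4547 .0688 .113 -70
python3 - <<'E'
from tail import *
p,d=cap("top",7)
s=status.get_state();tail(d,s['tcp_pos'][:2],.17,.22,-70)
p,d=cap("scene",7)
E
```

```text
t 16.4 [0.4553 0.0682 0.1633] [179.8  -0.2 -70. ] F [ 0.2 -0.5 -3.1] w 0.0337 -> move [-0.005  0.001  0.252] [ 0.002 -0.003 -0.   ]
-0.1 19 z 0.1921 y [-0.0174 -0.0148 -0.0116]
-0.09 27 z 0.1917 y [-0.0176 -0.0137 -0.0086]
-0.08 30 z 0.1922 y [-0.0176 -0.0126 -0.0068]
-0.07 38 z 0.1922 y [-0.0176 -0.0121 -0.0047]
-0.06 42 z 0.1928 y [-0.0175 -0.0115 -0.0031]
-0.05 23 z 0.1916 y [-0.0173 -0.0129 -0.0064]
[-0.1011 -0.0995 -0.0985 -0.0978 -0.0978 -0.0968 -0.0956 -0.0953 -0.0949
 -0.0947 -0.0941 -0.0936]
```

View pics/scene7.png

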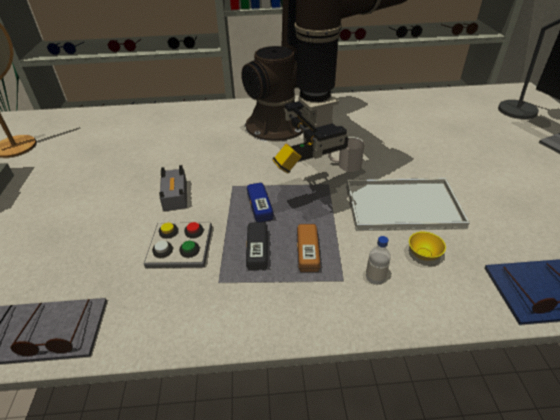

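View pics/top7.png

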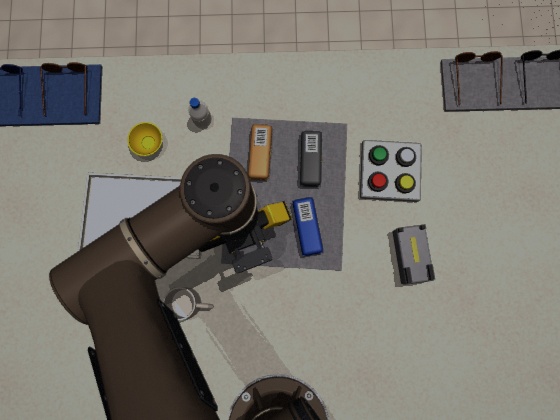

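>>> {"method": "apply_moves", "body": {"moves": [[0,0,0.08,0,0,0],[0,0,0.17,0,0,0],[-0.005,0,0.25,0,0,0],[-0.005,0,0.25,0,0,0],[-0.005,0,0.25,0,0,0],[-0.005,0,0.25,0,0,0]]}}

```text
time_s: 17.25
tcp_pos: [0.4554, 0.069, 0.1139]
eef_rot: [179.9, -0.2, -70.1]
contact_force: [-1.2, 0.6, -2.2]
gripper_width: 0.0335
```

```bash
python3 g.py .4547 .0688 .113 -70
python3 - <<'E'
from h import *
p,d=cap("top",8); print(bodies(p,d,dict(grey=(311,158),blue=(307,226),tan=(260,152))))
p,d=cap("scene",8);cv2.imwrite("pics/s8.png",cv2.resize(p[130:290,200:370],None,fx=4,fy=3.7,interpolation=cv2.INTER_CUBIC))
E
```

```text
t 17.25 [0.4554 0.069  0.1139] [179.9  -0.2 -70.1] F [-1.2  0.6 -2.2] w 0.0335 -> move [-0.     0.004  0.005] [ 0.001 -0.003 -0.001]
{'grey': (array([ 0.6465, -0.0984]), np.float64(-3.09), [np.float64(0.1383), np.float64(0.0527)]), 'blue': (array([ 0.4743, -0.0844]), np.float64(8.61), [np.float64(0.053), np.float64(0.1402)]), 'tan': (array([0.6664, 0.0294]), np.float64(-5.11), [np.float64(0.1412), np.float64(0.0531)])}
```

View pics/s8.png

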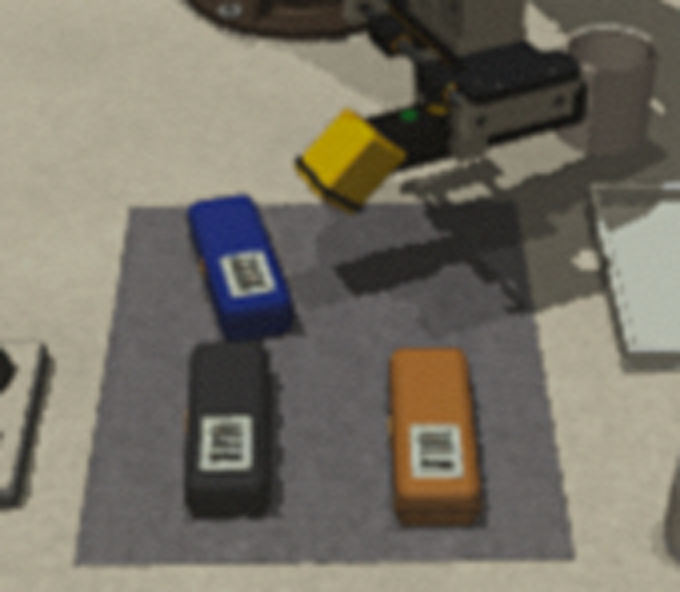

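>>> {"method": "apply_moves", "body": {"moves": [[0,0,0,0,0,0],[0,0,0,0,0,0],[0,0,0,0,0,0],[0,0,0,0,0,0],[0,0,0,0,0,0],[0,0,0,0,0,0],[0,0,0,0,0,0],[0,0,0,0,0,0],[0,0,0,0,0,0],[0,0,0,0,0,0]]}}

```text
time_s: 18.6
tcp_pos: [0.4552, 0.069, 0.1138]
eef_rot: [179.9, -0.2, -70.1]
contact_force: [-0.1, 0.2, -1.8]
gripper_width: 0.0337
```

```bash
python3 g.py .524 -.1 .163 0
python3 - <<'E'
from h import *
p,d=cap("top",9); print(bodies(p,d,dict(grey=(311,158),blue=(307,226),tan=(260,152))))
E
```

```text
t 18.6 [0.4552 0.069  0.1138] [179.9  -0.2 -70.1] F [-0.1  0.2 -1.8] w 0.0337 -> move [ 0.913 -0.035 -0.243] [ 0.003 -0.001 -0.779]
{'grey': (array([ 0.6466, -0.0984]), np.float64(-3.17), [np.float64(0.1383), np.float64(0.0528)]), 'blue': (array([ 0.4741, -0.0845]), np.float64(9.2), [np.float64(0.0535), np.float64(0.1399)]), 'tan': (array([0.6668, 0.0295]), np.float64(-5.11), [np.float64(0.1406), np.float64(0.0527)])}
```

>>> {"method": "apply_moves", "body": {"moves": [[0,0,-0.12,0,0,0],[0,0,-0.25,0,0,-0.05],[0.12,0,-0.25,0,0,-0.16],[0.25,0,-0.25,0,0,-0.27],[0.38,0,-0.25,0,0,-0.38],[0.5,0,-0.25,0,0,-0.49],[0.65,-0.01,-0.25,0,0,-0.6],[0.78,-0.02,-0.25,0,0,-0.7],[0.9,-0.03,-0.25,0,0,-0.78],[0.915,-0.035,-0.25,0,0,-0.78],[0.915,-0.035,-0.25,0,0,-0.78],[0.915,-0.035,-0.25,0,0,-0.78]]}}

```text
time_s: 20.15
tcp_pos: [0.5239, -0.0999, 0.1645]
eef_rot: [179.7, 0.1, 0.1]
contact_force: [0.4, -0.1, -2.9]
gripper_width: 0.0341
```

```bash
python3 g.py .524 -.1 .113 0
python3 - <<'E'
from h import *
p,d=cap("scene",10);cv2.imwrite("pics/s10.png",cv2.resize(p[130:290,200:370],None,fx=4,fy=3.7,interpolation=cv2.INTER_CUBIC))
E
```

```text
t 20.15 [ 0.5239 -0.0999  0.1645] [1.797e+02 1.000e-01 1.000e-01] F [ 0.4 -0.1 -2.9] w 0.0341 -> move [ 0.001 -0.001  0.257] [0.003 0.001 0.001]
```

View pics/s10.png

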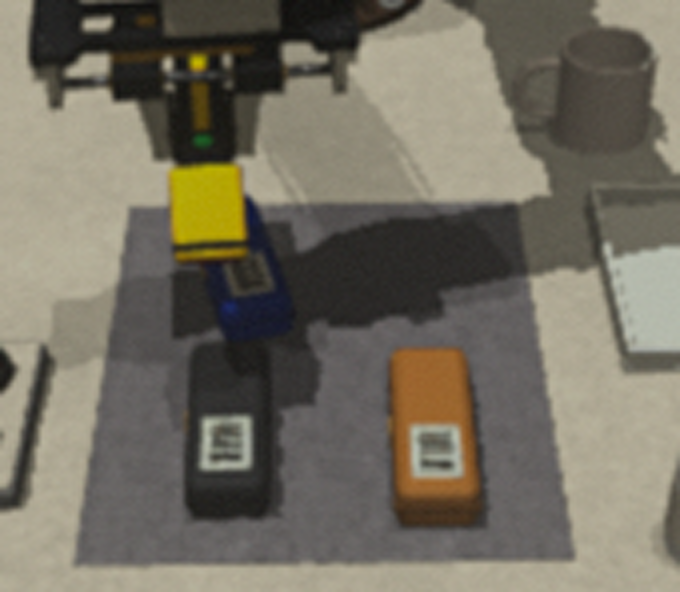

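>>> {"method": "apply_moves", "body": {"moves": [[0,0,0.08,0,0,0],[0,0,0.17,0,0,0],[0,0,0.255,0,0,0],[0,0,0.255,0,0,0],[0,0,0.255,0,0,0],[0,0,0.255,0,0,0],[0,0,0.255,0,0,0],[0,0,0.255,0,0,0],[0,0,0.255,0,0,0],[0,0,0.255,0,0,0],[0,0,0.255,0,0,0],[0,0,0.255,0,0,0]]}}

```text
time_s: 21.7
tcp_pos: [0.5239, -0.1001, 0.1136]
eef_rot: [179.7, 0.1, 0.1]
contact_force: [0.5, -0.0, -1.9]
gripper_width: 0.0336
```

```bash
python3 g.py .524 -.1 .113 0
python3 - <<'E'
from h import *
from tail import tail
p,d=cap("scene",11);cv2.imwrite("pics/s11.png",cv2.resize(p[130:290,200:370],None,fx=4,fy=3.7,interpolation=cv2.INTER_CUBIC))
p,d=cap("top",11);tail(d,(.524,-.1))
E
```

```text
t 21.7 [ 0.5239 -0.1001  0.1136] [1.797e+02 1.000e-01 1.000e-01] F [ 0.5 -0.  -1.9] w 0.0336 -> move [ 0.    -0.     0.003] [0.003 0.001 0.001]
-0.11 25 z 0.1391 y [-0.0132 -0.0012  0.0112]
-0.1 76 z 0.1437 y [-0.0167 -0.0011  0.0142]
-0.09 67 z 0.1437 y [-0.0165 -0.0014  0.0147]
-0.08 74 z 0.1438 y [-0.0175 -0.0007  0.015 ]
-0.07 69 z 0.1437 y [-0.0174  0.      0.0151]
-0.06 71 z 0.1435 y [-0.016  -0.0005  0.014 ]
-0.05 62 z 0.143 y [-0.0159 -0.0006  0.0144]
-0.04 65 z 0.1439 y [-0.0165 -0.0013  0.0143]
[-0.1031 -0.103  -0.1028 -0.1028 -0.1027 -0.1027 -0.1027 -0.1026 -0.1025
 -0.1025 -0.1024 -0.1022]
```

View pics/s11.png

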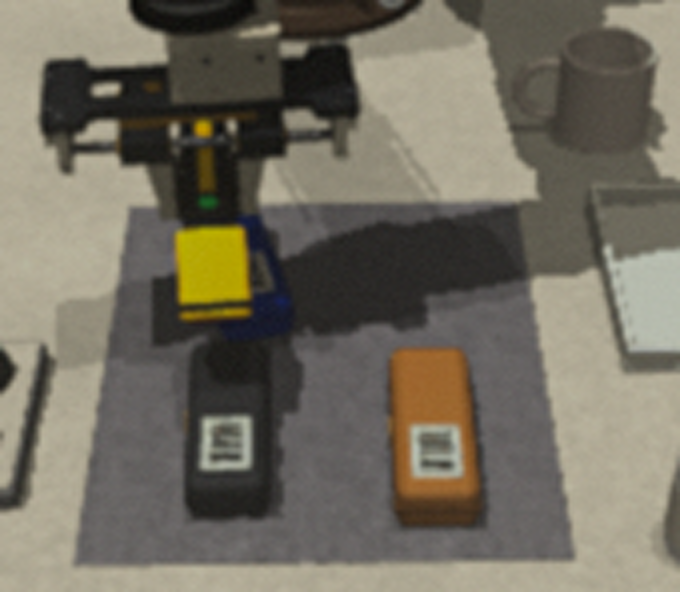

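Held over 1.2 s, and I'll add a little margin. Then the scanner goes back to its recorded TCP (0.4339, -0.3325, 0.0623), yaw 5.4.

>>> {"method": "apply_moves", "body": {"moves": [[0,0,0,0,0,0],[0,0,0,0,0,0],[0,0,0,0,0,0],[0,0,0,0,0,0],[0,0,-0.15,0,0,0],[0,0,-0.3,0,0,0],[0,0,-0.3,0,0,0]]}}

```text
time_s: 22.68
tcp_pos: [0.5256, -0.0997, 0.176]
eef_rot: [179.8, -0.2, 0.1]
contact_force: [-0.4, 0.3, -2.4]
gripper_width: 0.0338
```

```bash
python3 g.py .4339 -.3325 .175 5.4
```

```text
t 22.675 [ 0.5256 -0.0997  0.176 ] [ 1.798e+02 -2.000e-01  1.000e-01] F [-0.4  0.3 -2.4] w 0.0338 -> move [-0.461  1.163  0.008] [ 0.003 -0.002 -0.058]
```

>>> {"method": "apply_moves", "body": {"moves": [[-0.08,0.2,0,0,0,0],[-0.16,0.4,0,0,0,-0.03],[-0.26,0.65,0,0,0,-0.06],[-0.35,0.85,0,0,0,-0.06],[-0.4,1.0,0,0,0,-0.06],[-0.4,1.0,0,0,0,-0.06]]}}

```text
time_s: 23.42
tcp_pos: [0.4446, -0.3013, 0.1752]
eef_rot: [179.8, -0.1, 5.4]
contact_force: [0.1, 0.6, -2.6]
gripper_width: 0.0339
```

```bash
python3 g.py .4339 -.3325 .12 5.4
```

```text
t 23.425 [ 0.4446 -0.3013  0.1752] [ 1.798e+02 -1.000e-01  5.400e+00] F [ 0.1  0.6 -2.6] w 0.0339 -> move [-0.068  0.149  0.277] [ 0.002 -0.001 -0.   ]
```

>>> {"method": "apply_moves", "body": {"moves": [[-0.04,0.1,0,0,0,0],[-0.068,0.15,0,0,0,0],[-0.068,0.15,0.15,0,0,0],[-0.068,0.15,0.28,0,0,0],[-0.068,0.15,0.28,0,0,0],[-0.068,0.15,0.28,0,0,0]]}}

```text
time_s: 24.18
tcp_pos: [0.4347, -0.3327, 0.1201]
eef_rot: [179.8, -0.1, 5.4]
contact_force: [0.1, -0.5, -2.0]
gripper_width: 0.0339
```

```bash
python3 g.py .4339 -.3325 .063 5.4;  python3 - <<'E'
from h import *
p,d=cap("scene",12);cv2.imwrite("pics/s12.png",cv2.resize(p[110:270,110:260],None,fx=4,fy=3.7,interpolation=cv2.INTER_CUBIC))
E
```

```text
t 24.175 [ 0.4347 -0.3327  0.1201] [ 1.798e+02 -1.000e-01  5.400e+00] F [ 0.1 -0.5 -2. ] w 0.0339 -> move [-0.004 -0.003  0.286] [ 0.003 -0.002  0.   ]
```

View pics/s12.png

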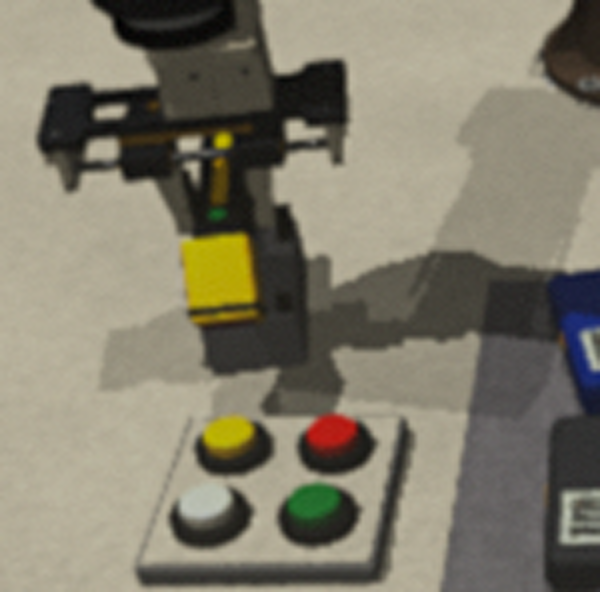

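>>> {"method": "apply_moves", "body": {"moves": [[-0.004,-0.002,0.1,0,0,0],[-0.004,-0.002,0.18,0,0,0],[-0.004,-0.002,0.24,0,0,0],[-0.004,-0.002,0.27,0,0,0],[-0.004,-0.002,0.285,0,0,0],[-0.004,-0.002,0.288,0,0,0],[-0.004,-0.002,0.288,0,0,0]]}}

```text
time_s: 25.1
tcp_pos: [0.4345, -0.3328, 0.0632]
eef_rot: [179.7, -0.2, 5.4]
contact_force: [-0.2, -0.9, -2.2]
gripper_width: 0.0338
```

>>> {"method": "apply_moves", "body": {"moves": [[0,0,0.005,0,0,0],[0,0,0.008,0,0,0],[0,0,0.008,0,0,0]]}}

```text
time_s: 25.48
tcp_pos: [0.4348, -0.333, 0.0622]
eef_rot: [179.7, -0.2, 5.4]
contact_force: [-0.5, 1.0, 4.5]
gripper_width: 0.0336
```

Seated. Releasing.

>>> {"method": "apply_moves", "body": {"moves": [[0,0,0,0,0,0],[0,0,0,0,0,0],[0,0,0,0,0,0],[0,0,0,0,0,0],[0,0,-0.15,0,0,0],[0,0,-0.35,0,0,0],[0,0,-0.55,0,0,0],[0,0,-0.7,0,0,0],[0,0,-0.7,0,0,0]], "hand": -0.7}}

```text
time_s: 26.6
tcp_pos: [0.4355, -0.3329, 0.205]
eef_rot: [179.6, -0.5, 5.4]
contact_force: [0.2, 0.3, -0.3]
gripper_width: 0.0744
```

```bash
python3 g.py .474 -.0845 .16 9;  python3 - <<'E'
from h import *
p,d=cap("scene",13);cv2.imwrite("pics/s13.png",cv2.resize(p[110:290,110:340],None,fx=3.4,fy=3.2,interpolation=cv2.INTER_CUBIC))
p,d=cap("top",13); print(bodies(p,d,dict(grey=(311,158),blue=(307,226),tan=(260,152))))
E
```

```text
t 26.6 [ 0.4355 -0.3329  0.205 ] [179.6  -0.5   5.4] F [ 0.2  0.3 -0.3] w 0.0744 -> move [ 0.307 -1.22   0.218] [ 0.005 -0.005 -0.04 ]
{'grey': (array([ 0.6466, -0.098 ]), np.float64(-3.17), [np.float64(0.1383), np.float64(0.0519)]), 'blue': (array([ 0.475, -0.084]), np.float64(8.52), [np.float64(0.0527), np.float64(0.1385)]), 'tan': (array([0.6665, 0.0294]), np.float64(-5.11), [np.float64(0.141), np.float64(0.0531)])}
```

View pics/s13.png

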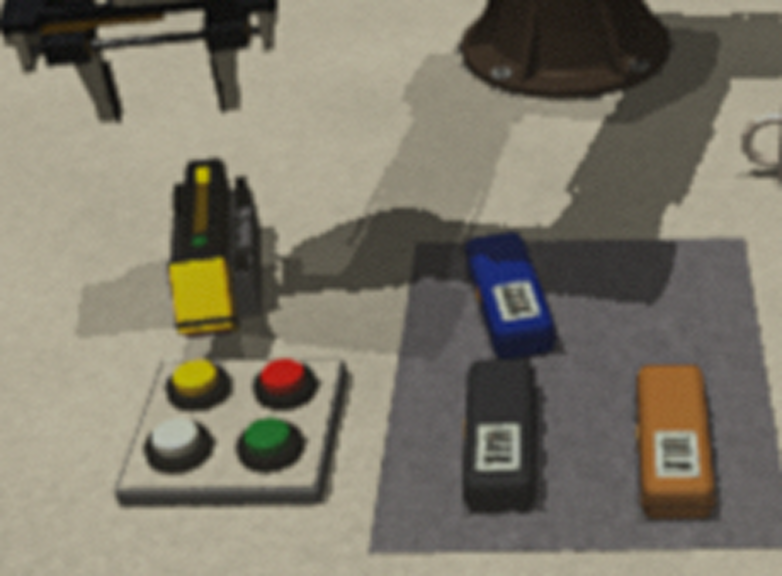

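```bash
python3 g.py .6665 .0294 .1 -5
```

```text
t 26.7 [ 0.434  -0.3321  0.2021] [179.7  -0.3   5.4] F [-0.4  0.2 -0.7] w 0.0748 -> move [ 1.325 -1.693  0.508] [ 0.003 -0.003  0.116]
```

>>> {"method": "apply_moves", "body": {"moves": [[0.15,-0.2,0,0,0,0],[0.3,-0.4,0,0,0,0.05],[0.5,-0.65,0,0,0,0.1],[0.68,-0.9,0,0,0,0.115],[0.75,-1.0,0,0,0,0.115],[0.75,-1.0,0,0,0,0.115]]}}

```text
time_s: 27.45
tcp_pos: [0.5646, -0.1172, 0.2]
eef_rot: [179.7, -0.2, -4.8]
contact_force: [0.2, -0.3, -0.4]
gripper_width: 0.0745
```

```bash
python3 g.py .6665 .0294 .1 -5
```

```text
t 27.45 [ 0.5646 -0.1172  0.2   ] [179.7  -0.2  -4.8] F [ 0.2 -0.3 -0.4] w 0.0745 -> move [ 0.445 -0.775  0.498] [ 0.003 -0.002  0.002]
```

>>> {"method": "apply_moves", "body": {"moves": [[0.12,-0.2,0,0,0,0],[0.25,-0.45,0,0,0,0],[0.38,-0.68,0.1,0,0,0],[0.445,-0.775,0.25,0,0,0],[0.445,-0.775,0.4,0,0,0],[0.445,-0.775,0.49,0,0,0],[0.445,-0.775,0.49,0,0,0],[0.445,-0.775,0.49,0,0,0]]}}

```text
time_s: 28.45
tcp_pos: [0.6671, 0.0288, 0.1028]
eef_rot: [179.8, -0.3, -4.8]
contact_force: [0.4, 0.4, 0.9]
gripper_width: 0.0747
```

```bash
python3 g.py .6665 .0294 .007 -5;  python3 - <<'E'
from h import *
p,d=cap("scene",14);cv2.imwrite("pics/s14.png",cv2.resize(p[110:290,220:420],None,fx=3.8,fy=3.2,interpolation=cv2.INTER_CUBIC))
E
```

```text
t 28.45 [0.6671 0.0288 0.1028] [179.8  -0.3  -4.8] F [0.4 0.4 0.9] w 0.0747 -> move [-0.005 -0.005  0.479] [ 0.003 -0.003  0.002]
```

View pics/s14.png

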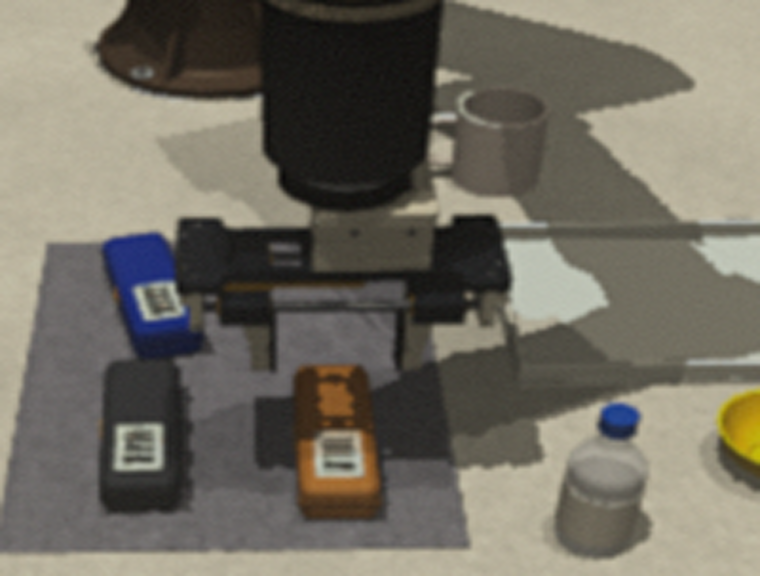

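>>> {"method": "apply_moves", "body": {"moves": [[-0.005,-0.005,0.15,0,0,0],[-0.005,-0.005,0.3,0,0,0],[-0.005,-0.005,0.4,0,0,0],[-0.005,-0.005,0.45,0,0,0],[-0.005,-0.005,0.475,0,0,0],[-0.005,-0.005,0.48,0,0,0],[-0.005,-0.005,0.48,0,0,0]]}}

```text
time_s: 29.38
tcp_pos: [0.6672, 0.0298, 0.0079]
eef_rot: [179.8, -0.3, -4.8]
contact_force: [0.7, -0.3, -0.1]
gripper_width: 0.0746
```

>>> {"method": "apply_moves", "body": {"moves": [[0,0,0,0,0,0],[0,0,0,0,0,0],[0,0,0,0,0,0],[0,0,0,0,0,0],[0,0,0,0,0,0],[0,0,0,0,0,0]], "hand": 1, "grip_force": 25}}

```text
time_s: 30.12
tcp_pos: [0.6675, 0.0299, 0.0082]
eef_rot: [179.8, -0.4, -4.8]
contact_force: [-0.4, 0.6, 4.0]
gripper_width: 0.0519
```

>>> {"method": "apply_moves", "body": {"moves": [[0,0,-0.05,0,0,0],[0,0,-0.15,0,0,0],[0,0,-0.35,0,0,0],[0,0,-0.6,0,0,0],[0,0,-0.6,0,0,0]]}}

```text
time_s: 30.75
tcp_pos: [0.6693, 0.0308, 0.1334]
eef_rot: [179.9, -0.8, -4.8]
contact_force: [-0.1, -0.4, -2.5]
gripper_width: 0.0519
```

```bash
python3 g.py .5179 .4071 .127 -4.5;  python3 - <<'E'
from h import *
p,d=cap("scene",15);cv2.imwrite("pics/s15.png",cv2.resize(p[110:290,220:420],None,fx=3.8,fy=3.2,interpolation=cv2.INTER_CUBIC))
E
```

```text
t 30.75 [0.6693 0.0308 0.1334] [179.9  -0.8  -4.8] F [-0.1 -0.4 -2.5] w 0.0519 -> move [-0.911 -1.812  0.017] [ 0.001 -0.009 -0.003]
```

View pics/s15.png

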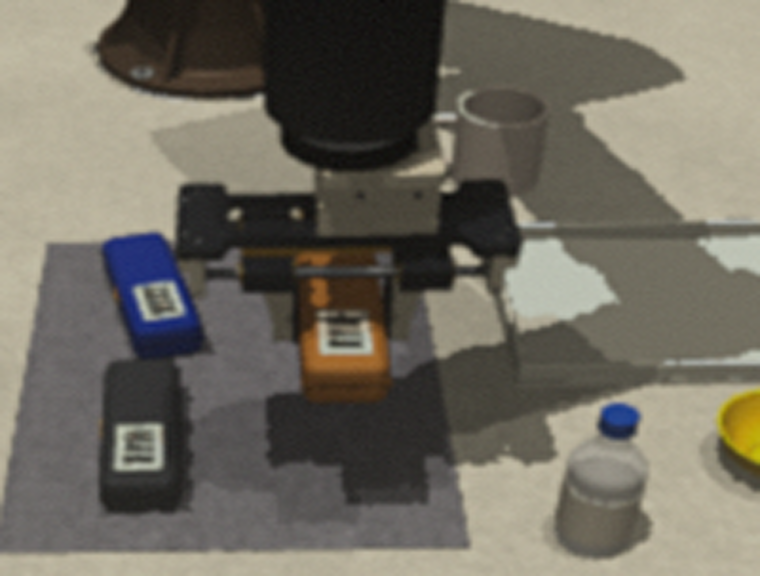

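>>> {"method": "apply_moves", "body": {"moves": [[-0.15,-0.15,0,0,0,0],[-0.3,-0.35,0,0,0,0],[-0.42,-0.55,0,0,0,0],[-0.5,-0.75,0,0,0,0],[-0.55,-0.95,0,0,0,0],[-0.55,-1.0,0,0,0,0],[-0.55,-1.0,0,0,0,0]]}}

```text
time_s: 31.68
tcp_pos: [0.5742, 0.2391, 0.128]
eef_rot: [179.8, -0.5, -4.8]
contact_force: [0.8, -0.6, -1.8]
gripper_width: 0.0518
```

```bash
python3 g.py .5179 .4071 .1 -4.5
```

```text
t 31.675 [0.5742 0.2391 0.128 ] [179.8  -0.5  -4.8] F [ 0.8 -0.6 -1.8] w 0.0518 -> move [-0.351 -0.814  0.134] [ 0.002 -0.005 -0.003]
```

>>> {"method": "apply_moves", "body": {"moves": [[-0.1,-0.2,0,0,0,0],[-0.2,-0.45,0,0,-0.005,0],[-0.3,-0.7,0,0,-0.005,0],[-0.35,-0.815,0.05,0,-0.005,0],[-0.35,-0.815,0.2,0,-0.005,0],[-0.35,-0.815,0.3,0,-0.005,0],[-0.35,-0.815,0.3,0,-0.005,0],[-0.35,-0.815,0.3,0,-0.005,0]]}}

```text
time_s: 32.67
tcp_pos: [0.5191, 0.4065, 0.0674]
eef_rot: [179.8, -0.1, -4.8]
contact_force: [-0.3, 0.6, -1.3]
gripper_width: 0.0521
```

```bash
python3 g.py .5179 .4071 .016 -4.5;  python3 - <<'E'
from h import *
p,d=cap("scene",16);cv2.imwrite("pics/s16.png",cv2.resize(p[110:290,320:490],None,fx=4.2,fy=3.2,interpolation=cv2.INTER_CUBIC))
p,d=cap("top",16);print(bodies(p,d,dict(grey=(311,158),blue=(307,226))))
E
```

```text
t 32.675 [0.5191 0.4065 0.0674] [ 1.798e+02 -1.000e-01 -4.800e+00] F [-0.3  0.6 -1.3] w 0.0521 -> move [-0.007 -0.003  0.257] [ 0.002 -0.001 -0.003]
{'grey': (array([ 0.6466, -0.0976]), np.float64(-2.09), [np.float64(0.0532), np.float64(0.1372)]), 'blue': (array([ 0.4743, -0.0847]), np.float64(8.67), [np.float64(0.0532), np.float64(0.1403)])}
```

View pics/s16.png

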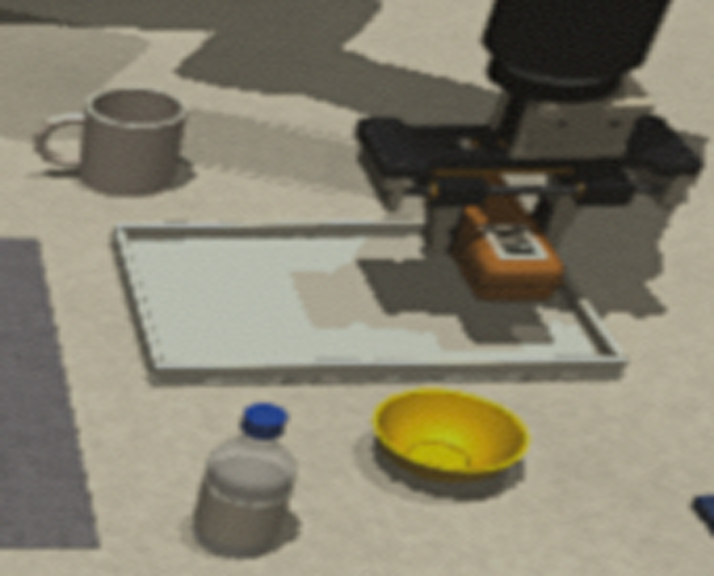

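View pics/top16.png

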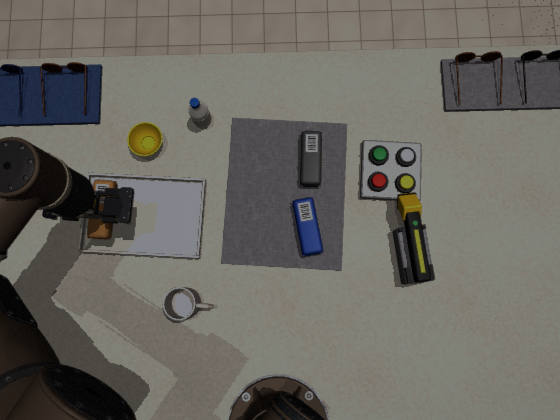

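>>> {"method": "apply_moves", "body": {"moves": [[-0.005,0,0.1,0,0,0],[-0.005,0,0.18,0,0,0],[-0.005,0,0.235,0,0,0],[-0.005,0,0.255,0,0,0],[-0.005,0,0.26,0,0,0],[-0.005,0,0.26,0,0,0]]}}

```text
time_s: 33.52
tcp_pos: [0.5185, 0.4074, 0.0164]
eef_rot: [179.9, -0.1, -4.8]
contact_force: [0.2, 0.4, -2.0]
gripper_width: 0.0519
```

>>> {"method": "apply_moves", "body": {"moves": [[0,0,0.007,0,0,0],[0,0,0.01,0,0,0],[0,0,0.01,0,0,0]]}}

```text
time_s: 33.9
tcp_pos: [0.5185, 0.4074, 0.0145]
eef_rot: [179.9, -0.1, -4.8]
contact_force: [0.1, -0.3, -0.6]
gripper_width: 0.0517
```

>>> {"method": "apply_moves", "body": {"moves": [[0,0,0.005,0,0,0],[0,0,0.005,0,0,0]]}}

```text
time_s: 34.15
tcp_pos: [0.5185, 0.4075, 0.0141]
eef_rot: [179.9, -0.1, -4.8]
contact_force: [-2.9, -1.0, 5.5]
gripper_width: 0.0518
```

>>> {"method": "apply_moves", "body": {"moves": [[0,0,0,0,0,0],[0,0,0,0,0,0],[0,0,0,0,0,0],[0,0,0,0,0,0],[0,0,-0.1,0,0,0],[0,0,-0.3,0,0,0],[0,0,-0.6,0,0,0],[0,0,-0.7,0,0,0]], "hand": -0.4}}

```text
time_s: 35.15
tcp_pos: [0.5196, 0.4091, 0.1587]
eef_rot: [-179.8, -0.4, -4.7]
contact_force: [0.3, -0.3, -0.9]
gripper_width: 0.0613
```

```bash
python3 g.py .6466 -.098 .15 -3
python3 - <<'E'
from h import *
p,d=cap("scene",17)
E
```

```text
t 35.15 [0.5196 0.4091 0.1587] [-179.8   -0.4   -4.7] F [ 0.3 -0.3 -0.9] w 0.0613 -> move [0.842 2.474 0.04 ] [-0.002 -0.004 -0.019]
```

View pics/scene17.png

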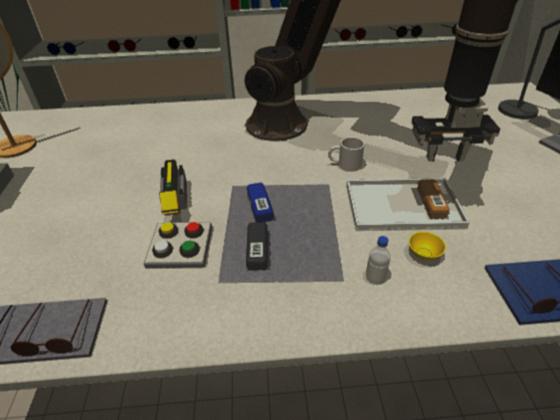

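>>> {"method": "apply_moves", "body": {"moves": [[0.05,0.25,0,0,0,0],[0.1,0.5,0,0,0,0],[0.15,0.75,0,0,0,0],[0.2,1.0,0,0,0,0],[0.2,1.0,0,0,0,-0.02]], "hand": -0.7}}

```text
time_s: 35.83
tcp_pos: [0.5431, 0.2036, 0.1593]
eef_rot: [-179.8, -0.4, -3.1]
contact_force: [-0.3, 0.0, 1.1]
gripper_width: 0.0746
```

>>> {"method": "apply_moves", "body": {"moves": [[0.1,0.25,0,0,0,0],[0.2,0.5,0,0,0,0],[0.3,0.75,0,0,0,0],[0.4,1.0,0,0,0,0],[0.4,1.0,0,0,0,0]]}}

```text
time_s: 36.45
tcp_pos: [0.6129, -0.0031, 0.1584]
eef_rot: [-179.8, -0.4, -3.3]
contact_force: [0.2, 0.5, 0.3]
gripper_width: 0.0743
```

```bash
python3 g.py .6466 -.098 .1 -3
python3 - <<'E'
from h import *
p,d=cap("top",18);print(bodies(p,d,dict(grey=(311,158),blue=(307,226),tan=(100,208))))
E
```

```text
t 36.45 [ 0.6129 -0.0031  0.1584] [-179.8   -0.4   -3.3] F [0.2 0.5 0.3] w 0.0743 -> move [0.194 0.465 0.291] [-0.002 -0.004 -0.003]
{'grey': (array([ 0.6398, -0.0991]), np.float64(-5.68), [np.float64(0.1279), np.float64(0.0519)]), 'blue': (array([ 0.4743, -0.0847]), np.float64(8.6), [np.float64(0.0531), np.float64(0.1402)]), 'tan': (array([0.5184, 0.4071]), np.float64(-4.3), [np.float64(0.1427), np.float64(0.057)])}
```

>>> {"method": "apply_moves", "body": {"moves": [[0.1,0.2,0,0,0,0],[0.17,0.4,0,0,0,0],[0.195,0.465,0.1,0,0,0],[0.195,0.465,0.2,0,0,0],[0.195,0.465,0.29,0,0,0],[0.195,0.465,0.29,0,0,0],[0.195,0.465,0.29,0,0,0]]}}

```text
time_s: 37.38
tcp_pos: [0.647, -0.0958, 0.1007]
eef_rot: [-179.8, -0.4, -3.2]
contact_force: [-0.7, 0.2, 0.3]
gripper_width: 0.0744
```

```bash
python3 g.py .6466 -.098 .008 -3;  python3 - <<'E'
from h import *
p,d=cap("scene",19);cv2.imwrite("pics/s19.png",cv2.resize(p[110:290,200:400],None,fx=3.8,fy=3.2,interpolation=cv2.INTER_CUBIC))
E
```

```text
t 37.375 [ 0.647  -0.0958  0.1007] [-179.8   -0.4   -3.2] F [-0.7  0.2  0.3] w 0.0744 -> move [-0.004  0.013  0.464] [-0.002 -0.004 -0.002]
```

View pics/s19.png

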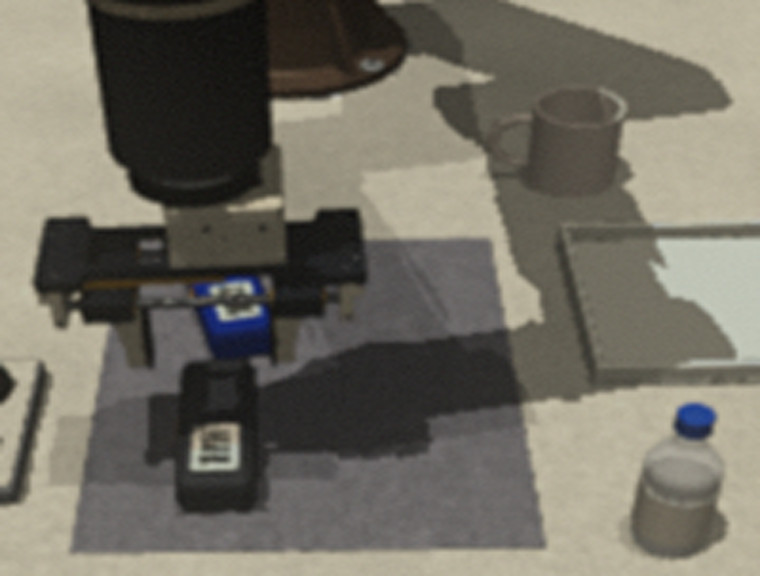

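>>> {"method": "apply_moves", "body": {"moves": [[-0.004,0.012,0.15,0,0,0],[-0.004,0.012,0.3,0,0,0],[-0.004,0.012,0.4,0,0,0],[-0.004,0.012,0.44,0,0,0],[-0.004,0.012,0.46,0,0,0],[-0.004,0.012,0.465,0,0,0],[-0.004,0.012,0.465,0,0,0]]}}

```text
time_s: 38.3
tcp_pos: [0.6474, -0.0979, 0.0089]
eef_rot: [-179.8, -0.5, -3.2]
contact_force: [0.2, 0.7, -0.9]
gripper_width: 0.0746
```

>>> {"method": "apply_moves", "body": {"moves": [[0,0,0,0,0,0],[0,0,0,0,0,0],[0,0,0,0,0,0],[0,0,0,0,0,0],[0,0,0,0,0,0],[0,0,0,0,0,0]], "hand": 1}}

```text
time_s: 39.05
tcp_pos: [0.6475, -0.0979, 0.0091]
eef_rot: [-179.8, -0.5, -3.2]
contact_force: [-0.9, 0.9, 4.0]
gripper_width: 0.0517
```

>>> {"method": "apply_moves", "body": {"moves": [[0,0,-0.05,0,0,0],[0,0,-0.15,0,0,0],[0,0,-0.35,0,0,0],[0,0,-0.6,0,0,0],[0,0,-0.6,0,0,0]]}}

```text
time_s: 39.67
tcp_pos: [0.6492, -0.0984, 0.1344]
eef_rot: [-179.7, -1.0, -3.1]
contact_force: [0.5, 0.4, -1.3]
gripper_width: 0.0521
```

```bash
python3 g.py .5112 .3224 .127 -4.5;  python3 - <<'E'
from h import *
p,d=cap("scene",20);cv2.imwrite("pics/s20.png",cv2.resize(p[110:290,200:400],None,fx=3.8,fy=3.2,interpolation=cv2.INTER_CUBIC))
E
```

```text
t 39.675 [ 0.6492 -0.0984  0.1344] [-179.7   -1.    -3.1] F [ 0.5  0.4 -1.3] w 0.0521 -> move [-0.804 -2.063  0.033] [-0.003 -0.011  0.015]
```

View pics/s20.png

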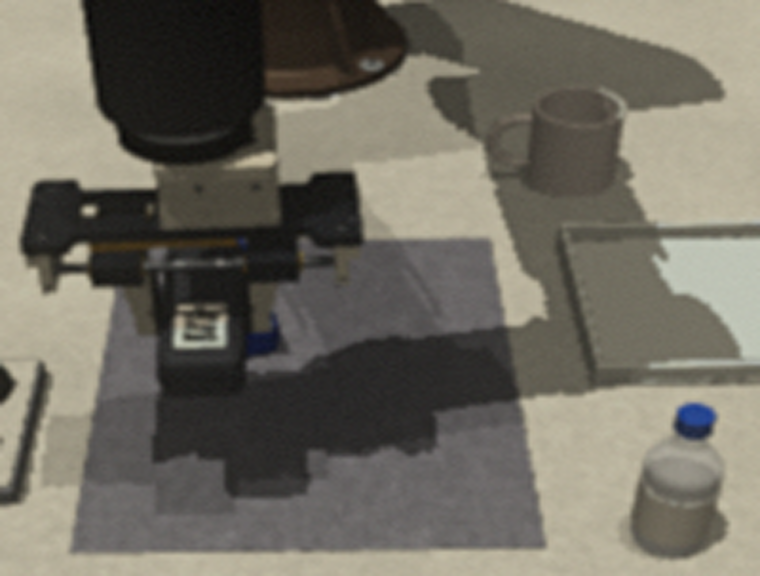

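>>> {"method": "apply_moves", "body": {"moves": [[-0.1,-0.15,0,0,0,0],[-0.25,-0.35,0,0,0,0],[-0.4,-0.6,0,0,0,0],[-0.5,-0.85,0,0,0,0],[-0.5,-1.0,0,0,0,0],[-0.5,-1.0,0,0,0,0]]}}

```text
time_s: 40.48
tcp_pos: [0.5579, 0.1087, 0.1303]
eef_rot: [-179.7, -0.7, -3.0]
contact_force: [0.9, -0.4, -2.0]
gripper_width: 0.0514
```

>>> {"method": "apply_moves", "body": {"moves": [[-0.05,-0.2,0,0,0,0],[-0.1,-0.4,0,0,0,0],[-0.2,-0.65,0,0,0,0],[-0.3,-0.85,0,0,-0.01,0.015],[-0.3,-1.0,0,0,-0.01,0.015],[-0.3,-1.0,0,0,-0.01,0.015]]}}

```text
time_s: 41.22
tcp_pos: [0.5089, 0.3128, 0.1297]
eef_rot: [-179.8, 0.2, -4.3]
contact_force: [-0.9, -0.9, -1.2]
gripper_width: 0.0518
```

```bash
python3 g.py .5112 .3224 .07 -4.5
```

```text
t 41.225 [0.5089 0.3128 0.1297] [-179.8    0.2   -4.3] F [-0.9 -0.9 -1.2] w 0.0518 -> move [ 0.009 -0.047  0.298] [-0.002  0.003  0.003]
```

>>> {"method": "apply_moves", "body": {"moves": [[0.01,-0.047,0.05,0,0,0],[0.01,-0.047,0.2,0,0.003,0],[0.01,-0.047,0.35,0,0.003,0],[0.01,-0.047,0.35,0,0.003,0],[0.01,-0.047,0.35,0,0.003,0]]}}

```text
time_s: 41.85
tcp_pos: [0.5122, 0.3222, 0.0602]
eef_rot: [-179.8, -0.1, -4.3]
contact_force: [-0.6, -0.4, -1.0]
gripper_width: 0.0517
```

```bash
python3 g.py .5112 .3224 .0165 -4.5;  python3 - <<'E'
from h import *
p,d=cap("scene",21);cv2.imwrite("pics/s21.png",cv2.resize(p[110:290,320:490],None,fx=4.2,fy=3.2,interpolation=cv2.INTER_CUBIC))
E
```

```text
t 41.85 [0.5122 0.3222 0.0602] [-1.798e+02 -1.000e-01 -4.300e+00] F [-0.6 -0.4 -1. ] w 0.0517 -> move [-0.005  0.     0.219] [-0.002 -0.001  0.002]
```

View pics/s21.png

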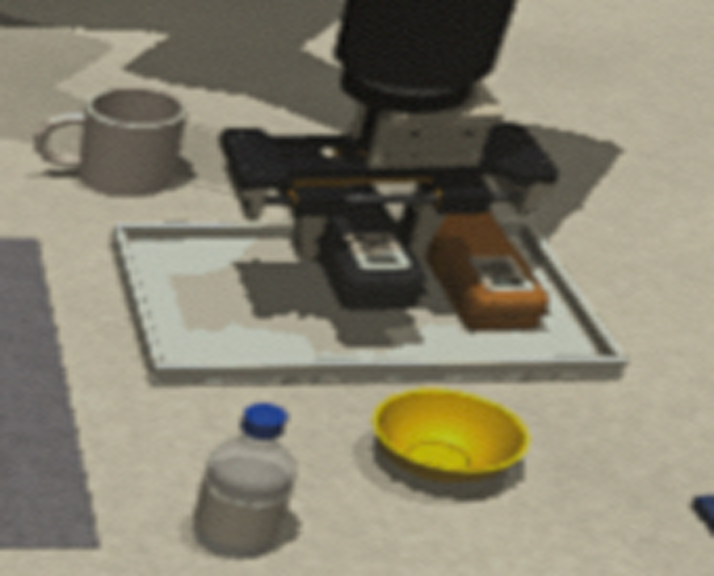

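>>> {"method": "apply_moves", "body": {"moves": [[-0.005,0.015,0.08,0,0,0],[-0.005,0.015,0.15,0,0,0],[-0.005,0.015,0.2,0,0,0],[-0.005,0.015,0.225,0,0,0],[-0.005,0.015,0.228,0,0,0],[-0.005,0.015,0.228,0,0,0]]}}

```text
time_s: 42.65
tcp_pos: [0.5112, 0.3201, 0.0151]
eef_rot: [-179.7, -0.1, -4.3]
contact_force: [0.4, 0.1, -1.9]
gripper_width: 0.0516
```

>>> {"method": "apply_moves", "body": {"moves": [[0,0,0.005,0,0,0],[0,0,0.007,0,0,0],[0,0,0.007,0,0,0]]}}

```text
time_s: 43.02
tcp_pos: [0.5114, 0.3202, 0.0149]
eef_rot: [-179.7, -0.1, -4.2]
contact_force: [-3.3, -0.9, 8.3]
gripper_width: 0.0521
```

>>> {"method": "apply_moves", "body": {"moves": [[0,0,0,0,0,0],[0,0,0,0,0,0],[0,0,0,0,0,0],[0,0,0,0,0,0],[0,0,-0.1,0,0,0],[0,0,-0.3,0,0,0],[0,0,-0.6,0,0,0],[0,0,-0.7,0,0,0]], "hand": -0.4}}

```text
time_s: 44.02
tcp_pos: [0.5124, 0.3207, 0.1591]
eef_rot: [-179.5, -0.4, -4.2]
contact_force: [-0.1, 1.1, -0.4]
gripper_width: 0.0615
```

```bash
python3 g.py .4743 -.0847 .15 8.7
python3 - <<'E'
from h import *
p,d=cap("scene",22)
p,d=cap("top",22);print(bodies(p,d,dict(blue=(307,226),tan=(100,208))))
E
```

```text
t 44.025 [0.5124 0.3207 0.1591] [-179.5   -0.4   -4.2] F [-0.1  1.1 -0.4] w 0.0615 -> move [-0.041  2.036  0.026] [-0.006 -0.005 -0.143]
{'blue': (array([ 0.4742, -0.0845]), np.float64(8.2), [np.float64(0.0535), np.float64(0.1403)]), 'tan': (array([0.4715, 0.4198]), np.float64(-3.45), [np.float64(0.0919), np.float64(0.0566)])}
```

View pics/scene22.png

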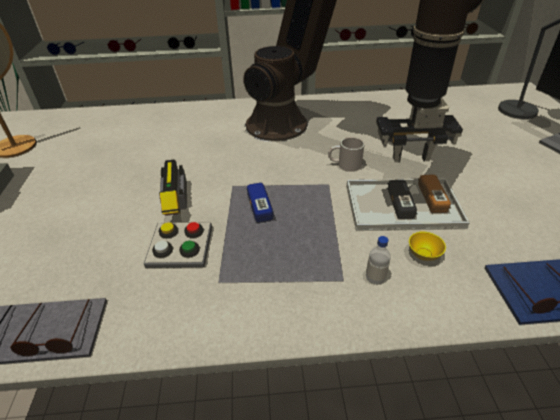

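>>> {"method": "apply_moves", "body": {"moves": [[0,0.25,0,0,0,0],[0,0.5,0,0,0,-0.05],[0,0.75,0,0,0,-0.1],[0,1.0,0,0,0,-0.14],[0,1.0,0,0,0,-0.14]], "hand": -0.7}}

```text
time_s: 44.75
tcp_pos: [0.4962, 0.1182, 0.1553]
eef_rot: [-179.6, -0.3, 8.2]
contact_force: [0.2, 0.9, -0.3]
gripper_width: 0.0746
```

```bash
python3 g.py .4743 -.0847 .1 8.7
```

```text
t 44.75 [0.4962 0.1182 0.1553] [-179.6   -0.3    8.2] F [ 0.2  0.9 -0.3] w 0.0746 -> move [-0.255  0.99   0.268] [-0.005 -0.004 -0.005]
```

>>> {"method": "apply_moves", "body": {"moves": [[-0.06,0.25,0,0,0,0],[-0.12,0.5,0,0,0,0],[-0.2,0.75,0,0,0,0],[-0.25,0.95,0.05,0,0,0],[-0.255,0.99,0.15,0,0,-0.005],[-0.255,0.99,0.26,0,0,-0.005],[-0.255,0.99,0.26,0,0,-0.005],[-0.255,0.99,0.26,0,0,-0.005]]}}

```text
time_s: 45.75
tcp_pos: [0.4747, -0.0843, 0.1018]
eef_rot: [-179.6, -0.3, 8.7]
contact_force: [-0.1, -0.5, 0.3]
gripper_width: 0.0743
```

```bash
python3 g.py .4743 -.0847 .008 8.7;  python3 - <<'E'
from h import *
p,d=cap("scene",23);cv2.imwrite("pics/s23.png",cv2.resize(p[110:290,200:400],None,fx=3.8,fy=3.2,interpolation=cv2.INTER_CUBIC))
E
```

```text
t 45.75 [ 0.4747 -0.0843  0.1018] [-179.6   -0.3    8.7] F [-0.1 -0.5  0.3] w 0.0743 -> move [-0.005  0.005  0.469] [-0.005 -0.004  0.   ]
```

View pics/s23.png

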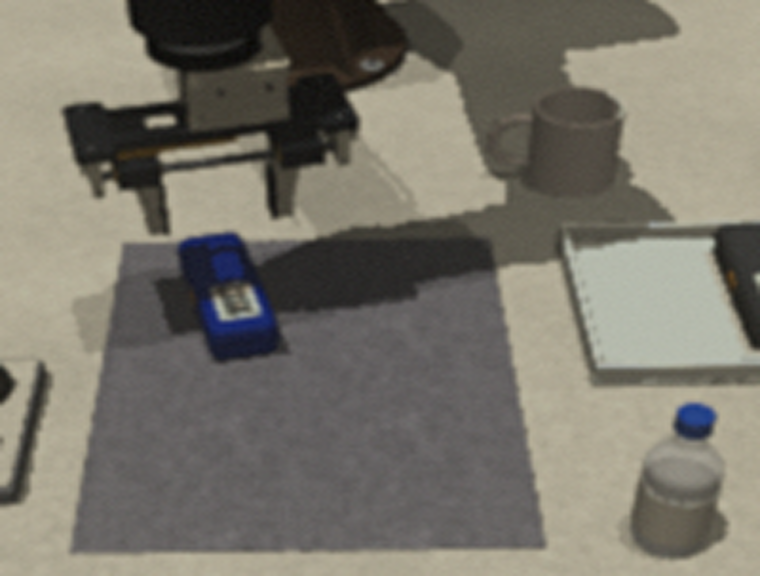

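>>> {"method": "apply_moves", "body": {"moves": [[-0.005,0.005,0.15,0,0,0],[-0.005,0.005,0.3,0,0,0],[-0.005,0.005,0.4,0,0,0],[-0.005,0.005,0.445,0,0,0],[-0.005,0.005,0.465,0,0,0],[-0.005,0.005,0.47,0,0,0],[-0.005,0.005,0.47,0,0,0]]}}

```text
time_s: 46.68
tcp_pos: [0.4751, -0.0845, 0.0088]
eef_rot: [-179.6, -0.4, 8.7]
contact_force: [0.1, -0.4, 0.5]
gripper_width: 0.0746
```

>>> {"method": "apply_moves", "body": {"moves": [[0,0,0,0,0,0],[0,0,0,0,0,0],[0,0,0,0,0,0],[0,0,0,0,0,0],[0,0,0,0,0,0],[0,0,0,0,0,0]], "hand": 1}}

```text
time_s: 47.42
tcp_pos: [0.4752, -0.0845, 0.009]
eef_rot: [-179.6, -0.5, 8.7]
contact_force: [-1.9, 1.0, 5.5]
gripper_width: 0.0523
```

>>> {"method": "apply_moves", "body": {"moves": [[0,0,-0.05,0,0,0],[0,0,-0.15,0,0,0],[0,0,-0.35,0,0,0],[0,0,-0.6,0,0,0],[0,0,-0.6,0,0,0]]}}

```text
time_s: 48.05
tcp_pos: [0.4768, -0.0853, 0.133]
eef_rot: [-179.6, -0.9, 8.8]
contact_force: [1.2, -0.2, -3.0]
gripper_width: 0.0518
```

```bash
python3 g.py .5045 .2367 .127 -4.5;  python3 - <<'E'
from h import *
p,d=cap("scene",24);cv2.imwrite("pics/s24.png",cv2.resize(p[110:290,200:400],None,fx=3.8,fy=3.2,interpolation=cv2.INTER_CUBIC))
p,d=cap("top",24);print(bodies(p,d,dict(grey=(142,213),tan=(100,208))))
E
```

```text
t 48.05 [ 0.4768 -0.0853  0.133 ] [-179.6   -0.9    8.8] F [ 1.2 -0.2 -3. ] w 0.0518 -> move [ 0.381 -1.57   0.047] [-0.006 -0.009  0.147]
{'grey': (array([0.5114, 0.3196]), np.float64(-3.57), [np.float64(0.1417), np.float64(0.0563)]), 'tan': (array([0.4969, 0.4181]), np.float64(-3.65), [np.float64(0.1425), np.float64(0.0569)])}
```

View pics/s24.png

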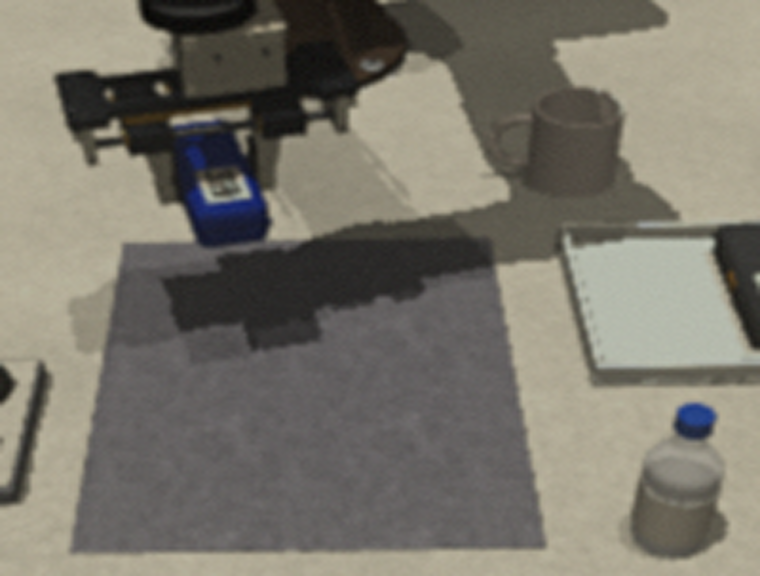

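>>> {"method": "apply_moves", "body": {"moves": [[0.05,-0.15,0,0,0,0],[0.1,-0.35,0,0,0,0],[0.17,-0.6,0,0,-0.008,0.05],[0.22,-0.8,0,0,-0.008,0.1],[0.25,-1.0,0,0,-0.008,0.145],[0.25,-1.0,0,0,-0.008,0.145]]}}

```text
time_s: 48.9
tcp_pos: [0.4924, 0.1216, 0.1296]
eef_rot: [-179.6, 0.4, -4.2]
contact_force: [-0.9, -0.1, -1.4]
gripper_width: 0.0519
```

```bash
python3 g.py .5045 .236 .07 -4.5
```

```text
t 48.9 [0.4924 0.1216 0.1296] [-179.6    0.4   -4.2] F [-0.9 -0.1 -1.4] w 0.0519 -> move [ 0.02  -0.573  0.302] [-0.004  0.005  0.003]
```

>>> {"method": "apply_moves", "body": {"moves": [[0.01,-0.2,0,0,0,0],[0.015,-0.4,0,0,0.005,0],[0.02,-0.55,0,0,0.005,0],[0.02,-0.573,0.1,0,0.005,0.003],[0.02,-0.573,0.25,0,0.005,0.003],[0.02,-0.573,0.35,0,0.005,0.003],[0.02,-0.573,0.35,0,0.005,0.003],[0.02,-0.573,0.35,0,0.005,0.003]]}}

```text
time_s: 49.9
tcp_pos: [0.5045, 0.2356, 0.0604]
eef_rot: [-179.7, 0.0, -4.5]
contact_force: [-0.3, 0.9, -1.9]
gripper_width: 0.0518
```

```bash
python3 g.py .5045 .236 .015 -4.5;  python3 - <<'E'
from h import *
p,d=cap("scene",25);cv2.imwrite("pics/s25.png",cv2.resize(p[110:290,320:490],None,fx=4.2,fy=3.2,interpolation=cv2.INTER_CUBIC))
p,d=cap("top",25)
P=cloud("top",d);cv2.imwrite("pics/t25.png",cv2.resize(p[160:275,70:215],None,fx=5,fy=5))
E
```

```text
t 49.9 [0.5045 0.2356 0.0604] [-179.7    0.    -4.5] F [-0.3  0.9 -1.9] w 0.0518 -> move [-0.    -0.     0.227] [-0.004  0.    -0.   ]
```

View pics/s25.png

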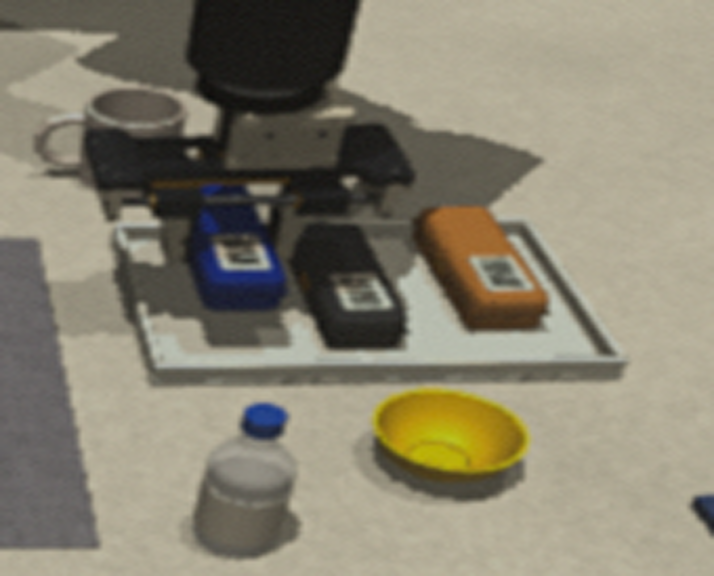

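View pics/t25.png

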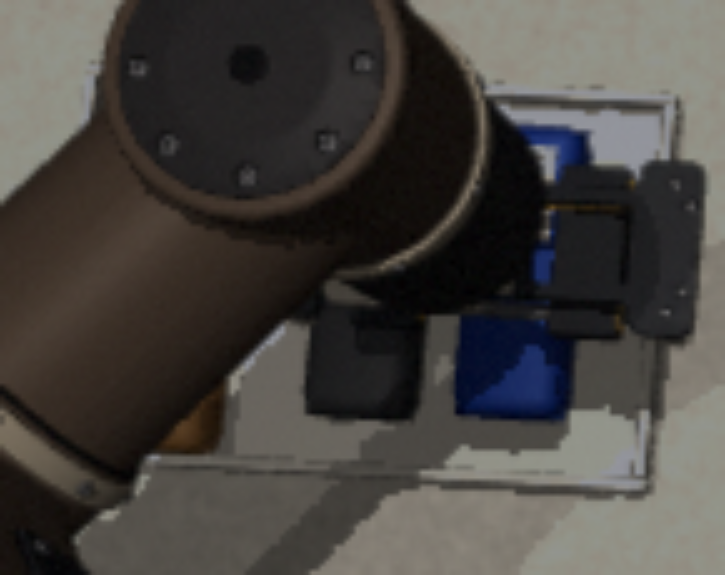

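>>> {"method": "apply_moves", "body": {"moves": [[0,0,0.08,0,0,0],[0,0,0.15,0,0,0],[0,0,0.2,0,0,0],[0,0,0.225,0,0,0],[0,0,0.23,0,0,0],[0,0,0.23,0,0,0]]}}

```text
time_s: 50.75
tcp_pos: [0.5051, 0.2367, 0.0151]
eef_rot: [-179.6, -0.1, -4.5]
contact_force: [1.1, -0.8, -2.3]
gripper_width: 0.0518
```

>>> {"method": "apply_moves", "body": {"moves": [[0,0,0.005,0,0,0],[0,0,0.007,0,0,0],[0,0,0.007,0,0,0]]}}

```text
time_s: 51.12
tcp_pos: [0.5052, 0.2368, 0.0149]
eef_rot: [-179.5, -0.1, -4.5]
contact_force: [-4.1, -0.9, 11.4]
gripper_width: 0.0517
```

>>> {"method": "apply_moves", "body": {"moves": [[0,0,0,0,0,0],[0,0,0,0,0,0],[0,0,0,0,0,0],[0,0,0,0,0,0],[0,0,-0.1,0,0,0],[0,0,-0.3,0,0,0],[0,0,-0.6,0,0,0],[0,0,-0.8,0,0,0],[0,0,-0.8,0,0,0]], "hand": -0.3}}

```text
time_s: 52.25
tcp_pos: [0.5065, 0.2368, 0.1787]
eef_rot: [-179.3, -0.4, -4.5]
contact_force: [-0.2, 0.6, -0.6]
gripper_width: 0.0568
```

```bash
python3 g.py .5545 -.0 .175 -4.5
```

```text
t 52.25 [0.5065 0.2368 0.1787] [-179.3   -0.4   -4.5] F [-0.2  0.6 -0.6] w 0.0568 -> move [0.331 1.162 0.006] [-0.008 -0.004  0.   ]
```

>>> {"method": "apply_moves", "body": {"moves": [[0.07,0.25,0,0,0,0],[0.15,0.5,0,0,0,0],[0.22,0.75,0,0,0,0],[0.3,1.0,0,0,0,0],[0.3,1.0,0,0,0,0]], "hand": 1}}

```text
time_s: 52.88
tcp_pos: [0.5504, 0.0296, 0.1751]
eef_rot: [-179.3, -0.3, -4.7]
contact_force: [0.2, 0.9, -0.1]
gripper_width: 0.0127
```

```bash
python3 - <<'E'
from h import *
p,d=cap("top",26);P=cloud("top",d)
print(bodies(p,d,dict(blue=(180,215),grey=(142,213),tan=(100,208))))
cv2.imwrite("pics/t26.png",cv2.resize(p[160:275,70:215],None,fx=5,fy=5))
c0=np.array([.5112,.3224]);a=np.radians(-4.5)
B=bodies(p,d,dict(blue=(180,215),grey=(142,213),tan=(100,208)))
for n,(c,yaw,_) in B.items():
    dx,dy=c-c0; print(n,"tray",round(dx*np.cos(a)+dy*np.sin(a),4),round(-dx*np.sin(a)+dy*np.cos(a),4))
    t=np.radians(yaw);q=P.reshape(-1,3);ex=(q[:,0]-c[0])*np.cos(t)+(q[:,1]-c[1])*np.sin(t);ey=-(q[:,0]-c[0])*np.sin(t)+(q[:,1]-c[1])*np.cos(t)
    k=(abs(ex)<.058)&(abs(ey)<.016)&(q[:,2]>.03)&(q[:,2]<.07); A=np.c_[ex[k],ey[k],np.ones(k.sum())]; print("  slope,slope,z",np.linalg.lstsq(A,q[k,2],rcond=None)[0].round(4),k.sum())
p,d=cap("scene",26)
E
python3 g.py .6506 -.2697 .09 -5
```

```text
{'blue': (array([0.5132, 0.2298]), np.float64(-3.98), [np.float64(0.0929), np.float64(0.0441)]), 'grey': (array([0.5132, 0.2298]), np.float64(-3.98), [np.float64(0.0929), np.float64(0.0441)]), 'tan': (array([0.5132, 0.2298]), np.float64(-3.98), [np.float64(0.0929), np.float64(0.0441)])}
blue tray 0.0093 -0.0922
  slope,slope,z [0.0039 0.0604 0.046 ] 305
grey tray 0.0093 -0.0922
  slope,slope,z [0.0039 0.0604 0.046 ] 305
tan tray 0.0093 -0.0922
  slope,slope,z [0.0039 0.0604 0.046 ] 305
t 52.975 [0.5504 0.0321 0.1755] [-179.3   -0.3   -4.6] F [ 0.7  0.6 -0.1] w 0.0046 -> move [0.618 1.469 0.412] [-0.008 -0.003  0.005]
```

View pics/t26.png

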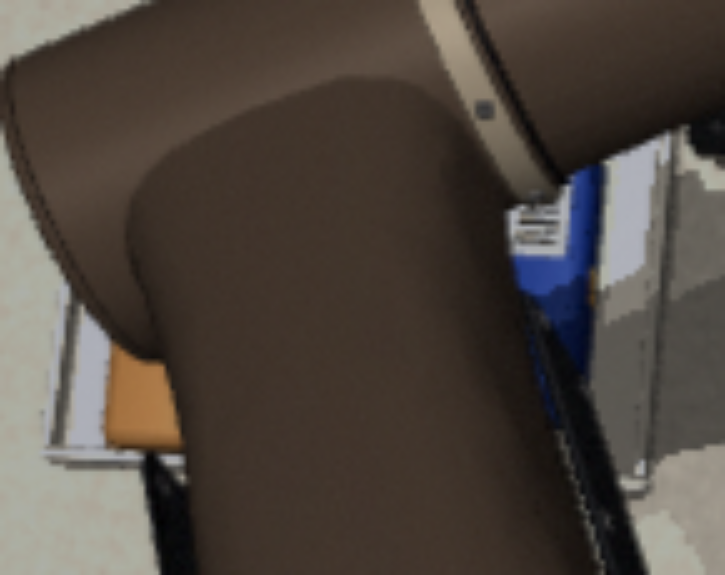

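View pics/scene26.png

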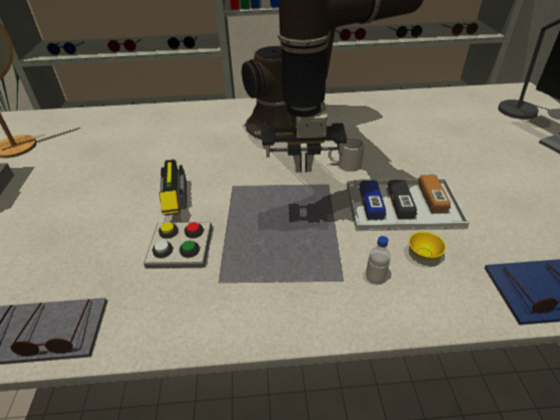

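>>> {"method": "apply_moves", "body": {"moves": [[0.1,0.25,0,0,0,0],[0.2,0.5,0,0,0,0],[0.3,0.75,0,0,0,0],[0.4,1.0,0,0,0,0],[0.4,1.0,0,0,0,0]]}}

```text
time_s: 53.6
tcp_pos: [0.6146, -0.1755, 0.1719]
eef_rot: [-179.3, -0.2, -4.7]
contact_force: [-0.7, 0.1, -0.0]
gripper_width: 0.0005
```

```bash
cat > chk.py <<'E'
from h import *
import sys
p,d=cap("top",sys.argv[1]);P=cloud("top",d)
cv2.imwrite("pics/tc%s.png"%sys.argv[1],cv2.resize(p[160:275,70:215],None,fx=5,fy=5))
c0=np.array([.5112,.3224]);a=np.radians(-4.5)
B=bodies(p,d,dict(blue=(180,215),grey=(142,213),tan=(100,208)))
for n,(c,yaw,L) in B.items():
    dx,dy=c-c0; print(n,c,yaw,L,"tray",round(dx*np.cos(a)+dy*np.sin(a),4),round(-dx*np.sin(a)+dy*np.cos(a),4))
    t=np.radians(yaw);q=P.reshape(-1,3);ex=(q[:,0]-c[0])*np.cos(t)+(q[:,1]-c[1])*np.sin(t);ey=-(q[:,0]-c[0])*np.sin(t)+(q[:,1]-c[1])*np.cos(t)
    k=(abs(ex)<.058)&(abs(ey)<.016)&(q[:,2]>.03)&(q[:,2]<.07); A=np.c_[ex[k],ey[k],np.ones(k.sum())]; print("  slope,slope,z",np.linalg.lstsq(A,q[k,2],rcond=None)[0].round(4),k.sum())
p,d=cap("scene",sys.argv[1])
E
python3 chk.py 27; python3 g.py .6506 -.2697 .065 -5
```

```text
blue [0.505  0.2358] -4.33 [np.float64(0.1413), np.float64(0.0552)] tray 0.0006 -0.0868
  slope,slope,z [0.0086 0.0138 0.0461] 611
grey [0.5111 0.3191] -4.35 [np.float64(0.1425), np.float64(0.0563)] tray 0.0002 -0.0033
  slope,slope,z [ 0.0087 -0.0018  0.046 ] 609
tan [0.4968 0.418 ] -3.45 [np.float64(0.1427), np.float64(0.0572)] tray -0.0219 0.0942
  slope,slope,z [0.0117 0.0089 0.0459] 612
t 53.7 [ 0.614  -0.173   0.1724] [-179.3   -0.2   -4.6] F [-0.3 -0.7 -0.8] w 0.0005 -> move [0.219 0.474 0.532] [-0.008 -0.002  0.005]
```

View pics/tc27.png

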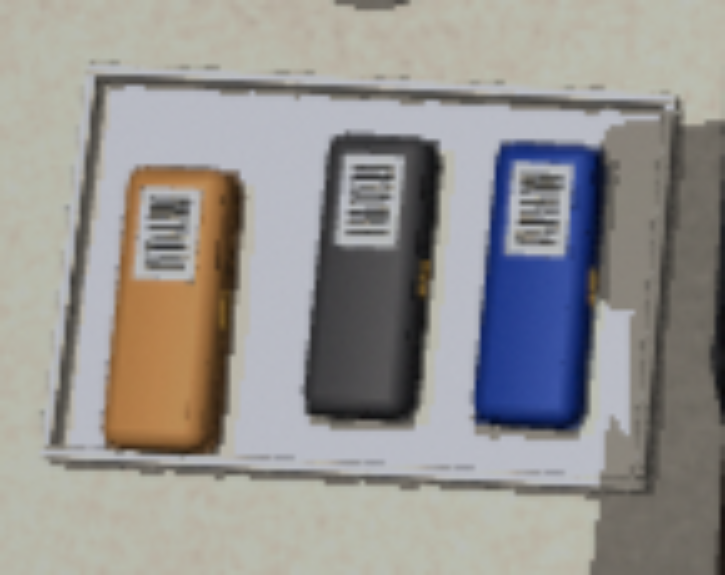

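Run:
```python
from h import *
d=np.load("pics/top13d.npy");
for n in("0","18"):
    d=np.load(f"pics/top{n}d.npy");Z=cloud("top",d)[...,2]
    roi=np.zeros((420,560),bool);roi[185:300,380:450]=1
    ys,xs=np.nonzero((Z>.082)&(Z<.11)&roi);W=np.array([plane("top",x,y,.093)[:2] for x,y in zip(xs,ys)])
    a=np.radians(5.4);s=W@[np.cos(a),np.sin(a)];t=W@[-np.sin(a),np.cos(a)]
    k=(s>.29)&(s<.445)&(abs(t+.371)<.03);print(n,"tail",np.percentile(s[k],1),"mid",np.median(t[k]),"slope deg",np.degrees(np.polyfit(s[k],t[k],1)[0]),"z",np.median(Z[ys,xs]))
```

```text
0 tail 0.2999333684365693 mid -0.3714059457726105 slope deg 0.5088772613322762 z 0.09231427351401678
18 tail 0.30034259100695004 mid -0.371229511006155 slope deg 0.2685583100358721 z 0.09217259039373538
```

>>> {"method": "apply_moves", "body": {"moves": [[0.08,0.2,0,0,0,0],[0.18,0.4,0,0,0,0],[0.22,0.474,0.1,0,0,0.005],[0.22,0.474,0.3,0,0,0.005],[0.22,0.474,0.45,0,0,0.005],[0.22,0.474,0.53,0,0,0.005],[0.22,0.474,0.53,0,0,0.005],[0.22,0.474,0.53,0,0,0.005]]}}

```text
time_s: 54.7
tcp_pos: [0.6518, -0.2694, 0.0668]
eef_rot: [-179.3, -0.3, -5.0]
contact_force: [-0.3, -0.5, 0.6]
gripper_width: 0.0005
```

```bash
python3 g.py .6506 -.2697 .037 -5
python3 - <<'E'
from h import *
p,d=cap("scene",28); cv2.imwrite("pics/s28.png",cv2.resize(p[150:290,100:260],None,fx=5,fy=4,interpolation=cv2.INTER_CUBIC))
E
```

```text
t 54.7 [ 0.6518 -0.2694  0.0668] [-179.3   -0.3   -5. ] F [-0.3 -0.5  0.6] w 0.0005 -> move [-0.007  0.004  0.149] [-0.008 -0.004  0.   ]
```

View pics/s28.png

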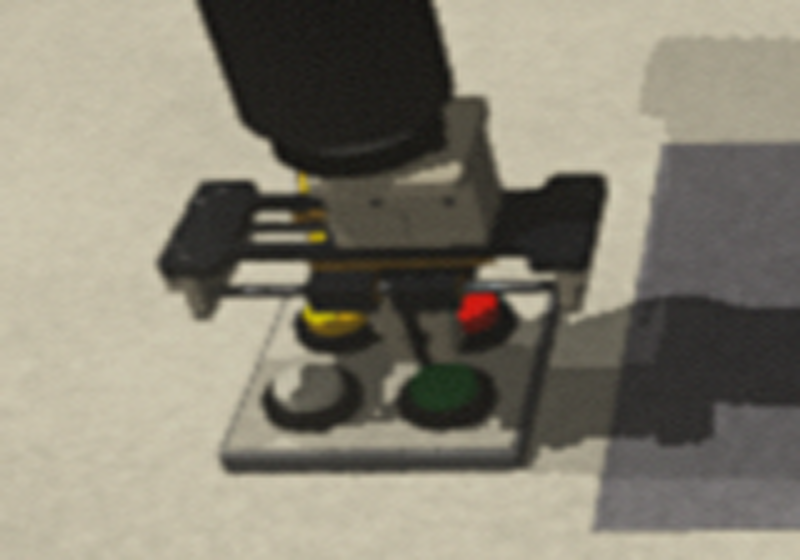

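Scanner is back within 1 mm of its starting pose. Now I'll press green, which lies at tool shift (-0.005, 0.004).

>>> {"method": "apply_moves", "body": {"moves": [[-0.005,0.004,0.05,0,0,0],[-0.005,0.004,0.1,0,0,0],[-0.005,0.004,0.13,0,0,0],[-0.005,0.004,0.145,0,0,0],[-0.005,0.004,0.15,0,0,0],[-0.005,0.004,0.152,0,0,0],[-0.005,0.004,0.152,0,0,0]]}}

```text
time_s: 55.62
tcp_pos: [0.6508, -0.27, 0.0368]
eef_rot: [-179.3, -0.3, -5.0]
contact_force: [-2.4, 0.1, 4.6]
gripper_width: 0.0005
```

>>> {"method": "apply_moves", "body": {"moves": [[0,0,0.005,0,0,0],[0,0,0.006,0,0,0],[0,0,0.006,0,0,0]]}}

```text
time_s: 56.0
tcp_pos: [0.651, -0.2701, 0.0363]
eef_rot: [-179.3, -0.4, -5.0]
contact_force: [-3.3, 0.5, 7.0]
gripper_width: 0.0007
```

>>> {"method": "apply_moves", "body": {"moves": [[0,0,-0.1,0,0,0],[0,0,-0.3,0,0,0],[0,0,-0.6,0,0,0],[0,0,-0.9,0,0,0],[0,0,-0.9,0,0,0]]}}

```text
time_s: 56.62
tcp_pos: [0.6529, -0.2732, 0.2245]
eef_rot: [-179.4, -1.1, -5.0]
contact_force: [-0.0, 0.4, -1.4]
gripper_width: 0.0003
```

```bash
python3 chk.py 29; python3 -c "
from h import *
print(status.get_state()['contact_force'],status.get_state()['tcp_pos'])"
```

```text
blue [0.5046 0.2352] -4.33 [np.float64(0.1419), np.float64(0.0563)] tray 0.0003 -0.0874
  slope,slope,z [ 0.0056 -0.0074  0.046 ] 616
grey [0.511 0.319] -4.35 [np.float64(0.1425), np.float64(0.0566)] tray 0.0001 -0.0034
  slope,slope,z [0.0077 0.0174 0.0459] 614
tan [0.4968 0.4179] -3.45 [np.float64(0.1427), np.float64(0.0575)] tray -0.0218 0.0941
  slope,slope,z [ 0.0061 -0.0112  0.0459] 609
[-0.08126893 -0.182734   -0.25248341] [ 0.65020098 -0.27202203  0.21824856]
```

View pics/scene29.png

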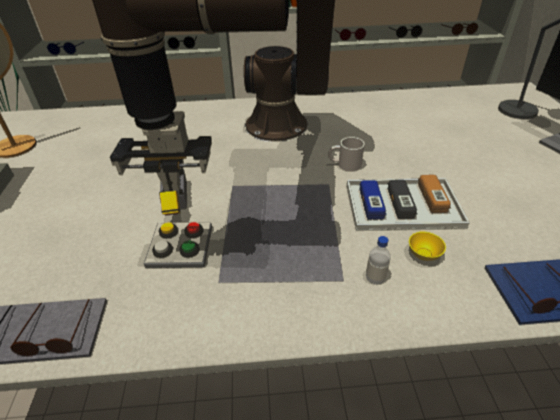

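The final picture shows three cases in the tray at (372,200), (402,198) and (433,193). The scanner is on its stand at (170,195), all keys are up and the arm is clear. Handing in.

```bash
python3 -c "
from plant import r
print(r.close_job())"
```

```text
the job is handed in; nothing more can be done
None
```

I booked in the three cases that had come (tan, blue and dark grey; no pink) and handed the job in at about 57 s. The hand-in reports no verdict.

**What I did:** I pressed white, then yellow. I scanned tan, blue and grey in that order, with a beam length of about 8 cm and a hold of at least 1 s on each. Then I put the scanner back, set the cases down in the tray and pressed green to save.

**Last checks:**
- **Keys:** White, yellow and green each met the end stop, reading about 21 N, 6.5 N and 7 N. All the keys look up in the last picture. Red was never touched.
- **Scanner:** It lies within 1 mm of where it started. That was measured from a picture taken before the last placements, and later pictures show it in the same place.
- **Cases:** All three lie flat and label up on the tray floor, with their tops at 46 mm and slopes under 0.02 rad.
- **Spray bottle, bowl and mug:** They look unmoved in the pictures. I did not measure them again.

**One disagreement:** The tan case was knocked about 24 mm after I placed it. It still lies flat, with its middle 22 mm and 94 mm from the tray's centre in x and y. That is inside the limits, so I left it.

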